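# Pack the mooncakes into their tin

## Task

Pack the mooncakes away in their round tin: lift the lid off by its knob and lay it flat, knob up, on the cork mat; then take the mooncakes out of the basket and drop each one flat into an empty pocket of the tin, one to a pocket; when all of them are in, put the lid back on the tin, fully down all round. Do not disturb the tiffin, the teapot or the two glass mugs.

Things in the scene. Friction and masses are not known exactly. Their poses are not given: they have to be found in the camera images.
- tin: Round dark-red tin, fixed: outside diameter 206 mm, 50 high, wall 3. Origin: centre of underside, z up. In it a gold tray: flat floor 20 mm above the underside, on it six round open cups (the pockets) on a circle of 70 mm radius: inside diameter 48 mm at the bottom, 55 at the mouth, outside 60, mouth 34 mm above the tin's underside (14 deep, 16 below the tin's rim). One already holds a cake.
- lid: Dark-red lid with gold rings and brass knob, 0.2 kg, loose, starts on the tin. Flat top, diameter 219 mm, 16 mm high without knob: 14 mm skirt (inside diameter 214, about 3 mm play all round on the tin) under a 2 mm top. Origin: centre of the skirt's lower edge, z up. Fully on, the top rests on the tin's rim and the origin is 36 mm above the tin's underside, on its axis; any yaw.
- lid_knob (a point): Point on the axis of the lid's round brass knob, 20 mm above the flat top of the lid (36 mm above the skirt's lower edge). The knob is a cylinder 26 mm in diameter, standing 30 mm above the lid's top.
- basket: Round coiled seagrass basket, fixed. Origin: centre of its underside. Flat floor 6 mm above the worktop, about 200 mm across inside; the wall flares to 252 mm outside (240 inside) at its rim, 36 mm above the worktop. The loose cakes lie flat on its floor.
- mat: Round cork mat, 240 mm diameter, 4 mm thick, fixed on the worktop. Origin: centre of its underside. It lies on the other side of the tin from the basket; basket and mat change sides from start to start.
- pocket1 (a point): Centre of the floor of pocket 1 of the tin, 20 mm above the tin's underside (numbered anticlockwise from above).
- pocket2 (a point): Centre of the floor of pocket 2 of the tin, 20 mm above the tin's underside (numbered anticlockwise from above).
- pocket3 (a point): Centre of the floor of pocket 3 of the tin, 20 mm above the tin's underside (numbered anticlockwise from above).
- pocket4 (a point): Centre of the floor of pocket 4 of the tin, 20 mm above the tin's underside (numbered anticlockwise from above).
- pocket5 (a point): Centre of the floor of pocket 5 of the tin, 20 mm above the tin's underside (numbered anticlockwise from above).
- pocket6 (a point): Centre of the floor of pocket 6 of the tin, 20 mm above the tin's underside (numbered anticlockwise from above).
- cake1_mid (a point): Centre of a firm golden-brown mini mooncake: a round puck, 44 mm diameter, 24 mm high, about 45 g, the point half way up it on its axis; z along its axis. Starts lying flat in the basket. May be absent.
- cake2_mid (a point): Centre of a firm golden-brown mini mooncake: a round puck, 44 mm diameter, 24 mm high, about 45 g, the point half way up it on its axis; z along its axis. Starts lying flat in the basket. May be absent.
- cake3_mid (a point): Centre of a firm golden-brown mini mooncake: a round puck, 44 mm diameter, 24 mm high, about 45 g, the point half way up it on its axis; z along its axis. Starts lying flat in the basket. May be absent.
- cake4_mid (a point): Centre of a firm golden-brown mini mooncake: a round puck, 44 mm diameter, 24 mm high, about 45 g, the point half way up it on its axis; z along its axis. Starts lying flat in the basket. May be absent.
- cake5_mid (a point): Centre of a firm golden-brown mini mooncake: a round puck, 44 mm diameter, 24 mm high, about 45 g, the point half way up it on its axis; z along its axis. Starts lying flat in the basket. May be absent.
- packed1_mid (a point): Centre of a mooncake of the same kind that is already seated in a pocket of the tin (its centre 12 mm above the pocket's floor). May be absent.
- packed2_mid (a point): Centre of a mooncake of the same kind that is already seated in a pocket of the tin (its centre 12 mm above the pocket's floor). May be absent.
- packed3_mid (a point): Centre of a mooncake of the same kind that is already seated in a pocket of the tin (its centre 12 mm above the pocket's floor). May be absent.
- tiffin: Bystander: closed aluminium tiffin of three stacked tiers, 140 mm diameter, 240 mm high with its carrying handle. Origin: centre of its underside.
- teapot: Bystander: white ceramic teapot with hinged lid, body 144 mm diameter, 138 mm high; handle to 115 mm behind and spout to 120 mm ahead (+x) of its axis. Origin: centre of its underside.
- mug1: Bystander: tall glass mug, 76 mm diameter, 135 mm high, handle to 70 mm from its axis on +y; stands on a black plastic coaster 5 mm thick. Origin: centre of its underside.
- mug2: Bystander: a second tall glass mug of the same size, on the worktop. Origin: centre of its underside.
Not all that is in view belongs to the job. Leave any blue or turquoise look-alike of the part that bears cake1_mid alone.

How it is judged:
On the way, in this order (a step that is already met when the one before it is completed fails the run):
1. the lid lies flat, knob up, on the cork mat, and has been let go (horizontal distance between lid and mat below 0.06 m and z of lid in the frame of mat below 0.009 m and angle between lid's own z axis and vertical below 0.08 rad and contact force between the fingers and lid below 0.1 N), for 0.2 s.
2. every mooncake lies flat in a pocket of the tin, one to a pocket, the lid still off, and the gripper has let go of it (z of each of cake1_mid, cake2_mid, cake3_mid, cake4_mid, cake5_mid, packed1_mid, packed2_mid, packed3_mid in the frame of tin below 0.036 m and angle between the z axis of each of cake1_mid, cake2_mid, cake3_mid, cake4_mid, cake5_mid, packed1_mid, packed2_mid, packed3_mid and the z axis of tin, either way round below 0.2 rad and horizontal distance between cake1_mid and tin between 0.062 and 0.078 m and horizontal distance between cake2_mid and tin between 0.062 and 0.078 m and horizontal distance between cake3_mid and tin between 0.062 and 0.078 m and horizontal distance between cake4_mid and tin between 0.062 and 0.078 m and horizontal distance between cake5_mid and tin between 0.062 and 0.078 m and horizontal distance between packed1_mid and tin between 0.062 and 0.078 m and horizontal distance between packed2_mid and tin between 0.062 and 0.078 m and horizontal distance between packed3_mid and tin between 0.062 and 0.078 m and horizontal distance between lid and tin above 0.12 m and contact force between the fingers and cake1 below 0.1 N and contact force between the fingers and cake2 below 0.1 N and contact force between the fingers and cake3 below 0.1 N and contact force between the fingers and cake4 below 0.1 N and contact force between the fingers and cake5 below 0.1 N), for 0.2 s.
At the end, for the whole second after the job is handed in: Every mooncake present lies flat (0.2 rad) in a pocket of the tin, on its axis within 8 mm and fully down (centre under 36 mm above the tin's underside); the lid is on the tin, centred within 7 mm, level within 0.05 rad, its skirt's edge under 39 mm above the tin's underside (36 is home) (z of each of cake1_mid, cake2_mid, cake3_mid, cake4_mid, cake5_mid, packed1_mid, packed2_mid, packed3_mid in the frame of tin below 0.036 m and angle between the z axis of each of cake1_mid, cake2_mid, cake3_mid, cake4_mid, cake5_mid, packed1_mid, packed2_mid, packed3_mid and the z axis of tin, either way round below 0.2 rad and horizontal distance between cake1_mid and tin between 0.062 and 0.078 m and horizontal distance between cake2_mid and tin between 0.062 and 0.078 m and horizontal distance between cake3_mid and tin between 0.062 and 0.078 m and horizontal distance between cake4_mid and tin between 0.062 and 0.078 m and horizontal distance between cake5_mid and tin between 0.062 and 0.078 m and horizontal distance between packed1_mid and tin between 0.062 and 0.078 m and horizontal distance between packed2_mid and tin between 0.062 and 0.078 m and horizontal distance between packed3_mid and tin between 0.062 and 0.078 m and horizontal distance between lid and tin below 0.007 m and z of lid in the frame of tin below 0.039 m and angle between lid's own z axis and vertical below 0.05 rad); the robot touches nothing.
It fails at once if the tiffin is pushed more than 30 mm or tipped (distance of tiffin from where it was at the start of the episode above 0.03 m or angle between tiffin's own z axis and vertical above 0.3 rad).
It fails at once if the teapot is pushed more than 30 mm or tipped (distance of teapot from where it was at the start of the episode above 0.03 m or angle between teapot's own z axis and vertical above 0.3 rad).
It fails at once if the first glass mug is pushed more than 30 mm or tipped (distance of mug1 from where it was at the start of the episode above 0.03 m or angle between mug1's own z axis and vertical above 0.3 rad).
It fails at once if the second glass mug is pushed more than 30 mm or tipped (distance of mug2 from where it was at the start of the episode above 0.03 m or angle between mug2's own z axis and vertical above 0.3 rad).
Of cake1, cake2, cake3, cake4, cake5 only 4 to 5 are there at a start; the rules pass over those that are not, and their reading is None.
Of packed1, packed2, packed3 only 1 to 1 are there at a start; the rules pass over those that are not, and their reading is None.
At some moment in a run one of cake1, cake2, cake3, cake4, cake5 may be knocked a few centimetres aside while the robot is not near it.
Once in a run the grip may slacken for a moment while it holds something.
It also fails if it takes over 200 s, if anything falls off the work surface, if the arm or the gripper's body presses on something with over 40 N, if the wrist force passes 120 N, or if a joint passes its speed limit or range.

## Robot

A 6-joint arm with a two-finger parallel gripper is mounted at the origin on the work surface. World frame = base frame: x ahead of the robot, y to its left, z up, the work surface at z = 0. Lengths are in m, angles in rad, forces in N, time in s.
With the tool pointing down it reaches from about 0.35 to 0.975 m from the base axis. Payload 4.9 kg.
Tool frame: the origin (TCP) lies at the very end of the fingers, on their centre line; the grasp point (between the pads) lies 19 mm behind it; z points along the fingers, y is the line along which they close (so a half turn about z gives the same grasp; the last joint's range is limited). The gripper opens to 85 mm and grips with 20 to 120 N. Pads are 22 mm wide; open, the fingers measure 114 mm over their backs; the gripper's body (76 mm by 85 mm) begins 54 mm behind the grasp point. The pads swing forward as they close: fully open they stand 13 mm farther back than shut.
Start: joints at [1.116, 0.053, 1.613, -0, 1.476, -0.119], TCP at [0.206, 0.59, 0.211] pointing down, gripper open.
Joint ranges: [-3.01, 3.01], [-1.01, 2.22], [0.06, 2.58], [-1.02, 4.17], [0.09, 2.62], [-3.14, 3.14]. Speed limits (rad/s): [2.57, 2.57, 3.14, 3.14, 3.14, 3.14].

## Interface

Orientations are given as a unit quaternion [w, x, y, z].
In Python, from plant import manip gives the robot as it stands.
- The arm moves only by the tool send_rows, never from a script. Its argument "increments" is a list of rows, each an object of numbers: "claw": the closure, from -1 (fully open) to 1 (shut); "dx", "dy", "dz": the shift along the tool's x, y, z in units of 0.5 m (1.0 is 0.5 m); "yaw": the turn about the tool's z in units of 1.5 rad (1.0 is 1.5 rad). A call has 1 to 20 rows; each row is the pose to reach, as a shift and turn from the pose commanded when the call began, along the tool's axes at that moment; what a row does not reach only later rows make up. A row lasts 1/8 s, in which the tool goes at most 62.5 mm and 10.7 degrees, less where a joint would pass 70% of its speed; a pose out of reach is approached as far as the arm can. A call with a number of a shift or a turn outside -1 to 1 is refused whole. A call with a gripper value outside its range is refused whole. The fingers move at their own pace and stop on an object; the grip force is fixed at half the most. Time passes only in rows, so rows that repeat a pose let the fingers close. It gives the time, the measured TCP pose, the force, the opening and the grip force at its end, in the units of the state.
- manip.state(): the state, without advancing time (a new reading comes with each control period).
- manip.grab_frame(name): name is "scene" or "top"; returns the picture (400x640x3 uint8, red, green, blue); there is no depth.
- manip.camera_params(name): a dict with "camera_matrix" (3x3 intrinsics, pixels), "extrinsics" (4x4, takes a point from world to camera coordinates). Camera axes: x right, y down, z forward; pixel columns grow to the right and rows downward; lengths in m; the calibration is good to about 2 mm. A picture is of the moment at which its call begins. camera_params takes no time and is no camera call.
- manip.job_done(): hands the job in; it is judged then, once.
The state is a dict: "time": time; "joint_pos": joint angles; "joint_vel": joint speeds; "joint_efforts": joint torques, N m; "tool_pos": TCP position; "tool_rot": TCP orientation; "contact_force": force on the tool from outside, world axes, zero at the start; "ft_torque": the same for the moment, N m; "gripper_width": opening from 0.0 (shut) to 1.0 (fully open); "grasp_force": force on a finger pad.
Only numpy, scipy, OpenCV 4.12 (cv2) and the standard library are available. Lean on these libraries where they do the work, as an engineer would, in place of code of your own. Each camera call takes 0.05 s, during which the arm holds its last target. There are 200 camera calls.

## Working session

There is one attempt and no reset: what is moved stays moved. The work goes in short steps, Python scripts to look and compute and a tool call to move; the robot and the scene stay as the last step left them, time stands still between calls to the robot, and variables do not carry over. Pictures are saved under pics/ and viewed, at most 14 in all, crops included, and the job is handed in when it is done.

Besides the shell and the picture viewer there is one more tool, called as name(argument=value, ...), one argument or row to a line, values as JSON. send_rows: Moves the arm, as the interface text tells. Shifts and turns lie within -1 to 1; 1 stands for 0.5 m of shift or 1.5 rad of turn. Its arguments: {"type":"object","properties":{"increments":{"type":"array","items":{"type":"object","properties":{"claw":{"type":"number"},"dx":{"type":"number"},"dy":{"type":"number"},"dz":{"type":"number"},"yaw":{"type":"number"}}}}},"required":["increments"]}

```bash
mkdir -p pics; cat > h.py <<'E'
import numpy as np, cv2
from plant import manip
def snap(n,f):
    im=manip.grab_frame(n); cv2.imwrite('pics/'+f,cv2.cvtColor(im,cv2.COLOR_RGB2BGR)); return im
def cam(n):
    c=manip.camera_params(n); return np.array(c['camera_matrix']),np.array(c['extrinsics'])
def ray(n,u,v):
    K,E=cam(n); d=np.linalg.inv(K)@[u,v,1]; R=E[:3,:3]; return -R.T@E[:3,3], R.T@d
def atz(n,u,v,z):
    o,d=ray(n,u,v); return o+d*(z-o[2])/d[2]
def tri(a,b):
    A=[];B=[]
    for n,u,v in(a,b):
        o,d=ray(n,u,v); d=d/np.linalg.norm(d); P=np.eye(3)-np.outer(d,d); A.append(P);B.append(P@o)
    return np.linalg.lstsq(np.vstack(A),np.hstack(B),rcond=None)[0]
def proj(n,p):
    K,E=cam(n); q=K@(E[:3,:3]@np.asarray(p)+E[:3,3]); return q[:2]/q[2]
E
python3 - <<'E'
from h import *
np.set_printoptions(precision=4,suppress=True)
for n in('scene','top'):
    snap(n,n+'0.png'); K,E=cam(n); print(n,K,ray(n,320,200))
s=manip.state(); print(s)
E
```

```text
scene [[411.1932   0.     326.3564]
 [  0.     411.1932 200.8537]
 [  0.       0.       1.    ]] (array([0.9762, 0.7511, 0.867 ]), array([-0.3324, -0.6137, -0.7163]))
top [[423.484    0.     327.9167]
 [  0.     423.484  197.9705]
 [  0.       0.       1.    ]] (array([0.3094, 0.0515, 1.4923]), array([ 0.1902,  0.0235, -0.9816]))
{'time': 0.1, 'joint_pos': array([ 1.116 ,  0.0533,  1.6142,  0.    ,  1.476 , -0.119 ]), 'joint_vel': array([-0.0015, -0.0004, -0.0022, -0.0005, -0.0016,  0.0011]), 'joint_efforts': array([ -0.0002, -39.4907, -37.136 ,  -0.0001,   0.004 ,  -0.    ]), 'tool_pos': array([0.2057, 0.5895, 0.2099]), 'tool_rot': array([-0.0003,  0.1671,  0.9859, -0.0009]), 'contact_force': array([-1.2577,  0.5748, -1.195 ]), 'ft_torque': array([ 0.0032, -0.0012,  0.0143]), 'grasp_force': 0.0, 'gripper_width': 0.9997726048010744}
```

View pics/scene0.png

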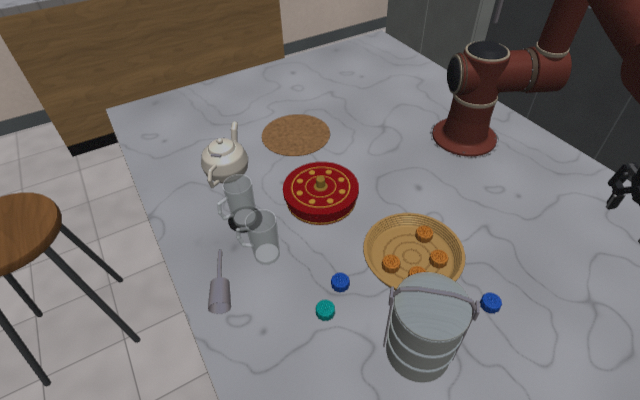

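View pics/top0.png

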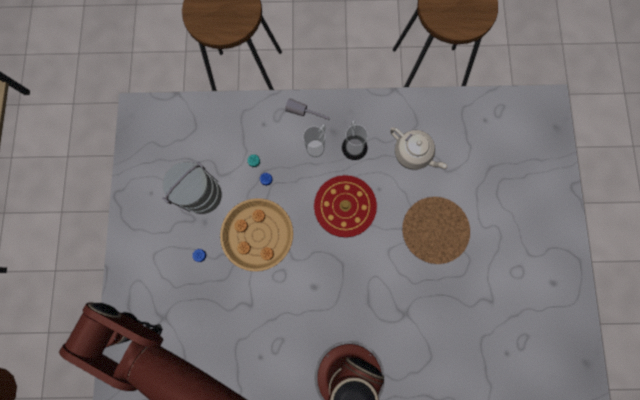

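The scene view shows the lid knob near (320,184), four cakes in the basket and the mat at (296,134). The top view shows the tin at (346,206), the basket at (258,235), the mat at (436,230) and cakes near (259,216), (242,226), (244,248) and (267,253). Next I'll enlarge both.

```bash
python3 - <<'E'
from h import *
t=cv2.imread('pics/top0.png'); s=cv2.imread('pics/scene0.png')
a=cv2.resize(t[165:275,210:390],None,fx=4.4,fy=4.4,interpolation=cv2.INTER_CUBIC)
b=cv2.resize(s[155:295,270:470],None,fx=4,fy=4,interpolation=cv2.INTER_CUBIC)
cv2.imwrite('pics/a.png',a);cv2.imwrite('pics/b.png',b)
# orange cakes & mat blobs in top
hsv=cv2.cvtColor(t,cv2.COLOR_BGR2HSV)
for nm,lo,hi in(('red',(0,150,60),(8,255,255)),('red2',(172,150,60),(180,255,255)),('cake',(8,165,130),(16,255,255))):
  m=cv2.inRange(hsv,lo,hi); n,l,st,c=cv2.connectedComponentsWithStats(m)
  for i in range(1,n):
    if st[i,4]>25 and 100<c[i][1]<290: print(nm,st[i],c[i])
E
```

```text
red [ 316  179   57   57 1153] [344.08326106 205.1613183 ]
red2 [315 176  61  61 610] [345.24754098 207.63606557]
red2 [335 185   9   7  33] [339.54545455 187.81818182]
red2 [350 186   8   9  30] [353.2 189.9]
red2 [325 193   8  10  37] [328.83783784 197.27027027]
red2 [335 195  21  21 129] [345.4496124 205.2248062]
red2 [357 197  10   7  28] [361.42857143 200.46428571]
red2 [324 206  18  20  74] [332.52702703 215.72972973]
red2 [356 210  10  10  38] [360.97368421 214.10526316]
red2 [345 219  10   8  35] [350.08571429 222.65714286]
```

View pics/a.png

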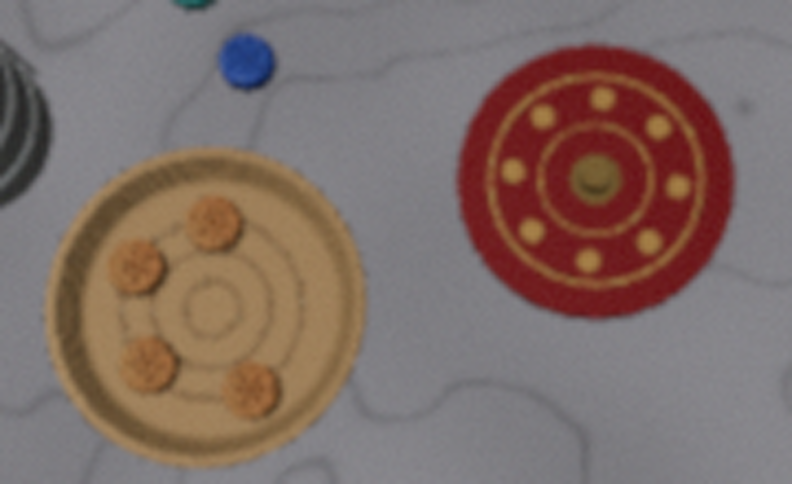

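View pics/b.png

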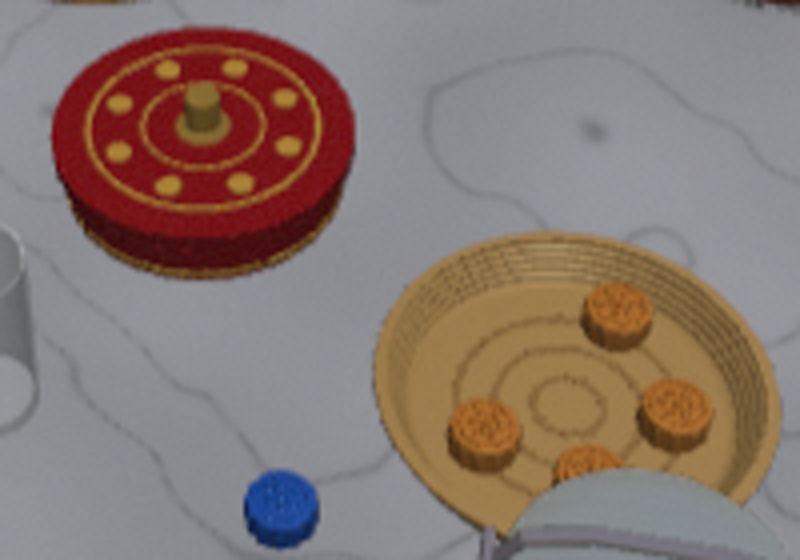

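The crops put the knob top at (596,176) in the top crop and (203,92) in the scene crop. The cakes match in both views, and only the fourth is partly hidden by the tiffin.

```bash
python3 - <<'E'
from h import *
np.set_printoptions(precision=4,suppress=True)
T=lambda u,v:('top',210+(u+.5)/4.4-.5,165+(v+.5)/4.4-.5)
S=lambda u,v:('scene',270+(u+.5)/4-.5,155+(v+.5)/4-.5)
print('knobtop',tri(T(596,174),S(203,92)))
print('lid top', atz(*T(597,182),.052), tri(T(597,182),S(204,132)))
print('R',np.linalg.norm(atz(*T(459,182),.052)-atz(*T(735,182),.052)))
for t,s in(((214,220),(485,425)),((136,264),None),((147,362),(676,403)),((251,387),(618,302))):
  print('cake',tri(T(*t),S(*s)) if s else '',atz(*T(*t),.03))
print('basket rim',atz(*T(207,307),.036))
for e in((403,230),(470,230),(436,197),(436,263)): print('mat',atz('top',*e,.004))
print('mat scene',[atz('scene',*e,.004) for e in((262,134.5),(330.5,134.5),(296,114.5),(296,154.5))])
for n,e in(('mugA rim',(315,136)),('mugB',(356,134)),('pot',(415,148))): print(n,atz('top',*e,.13))
print('tiffin',atz('top',190,190,.2), tri(('top',192,187),('scene',434,305)))
s=manip.state(); q=s['tool_rot']; from scipy.spatial.transform import Rotation as R
print(R.from_quat(q[[1,2,3,0]]).as_matrix())
E
```

```text
knobtop [0.5667 0.001  0.0805]
lid top [ 0.566 -0.001  0.052] [ 0.5669 -0.0006  0.0403]
R 0.21655237637905297
cake [0.5435 0.3051 0.0275] [0.5446 0.3032 0.03  ]
cake  [0.5105 0.3645 0.03  ]
cake [0.4322 0.3551 0.0295] [0.433 0.354 0.03 ]
cake [0.4109 0.2733 0.0312] [0.4121 0.2722 0.03  ]
basket rim [0.4747 0.3066 0.036 ]
mat [ 0.4849 -0.204   0.004 ]
mat [ 0.4808 -0.4395  0.004 ]
mat [ 0.6014 -0.3279  0.004 ]
mat [ 0.368  -0.3125  0.004 ]
mat scene [array([ 0.5887, -0.3694,  0.004 ]), array([ 0.3862, -0.2436,  0.004 ]), array([ 0.4314, -0.4146,  0.004 ]), array([ 0.5385, -0.2104,  0.004 ])]
mugA rim [0.794  0.0983 0.13  ]
mugB [ 0.7984 -0.0404  0.13  ]
pot [ 0.7453 -0.2366  0.13  ]
tiffin [0.599  0.4892 0.2   ] [0.6114 0.4998 0.1674]
[[-0.9441  0.3295 -0.0009]
 [ 0.3295  0.9441 -0.0017]
 [ 0.0002 -0.0019 -1.    ]]
```

send_rows(
  increments=[
    {"dx":-0.64,"dy":-0.52,"yaw":-0.112,"claw":-1},
    {"dx":-0.64,"dy":-0.52,"yaw":-0.224,"claw":-1},
    {"dx":-0.64,"dy":-0.52,"yaw":-0.224,"claw":-1},
    {"dx":-0.64,"dy":-0.52,"yaw":-0.224,"claw":-1},
    {"dx":-0.64,"dy":-0.52,"yaw":-0.224,"claw":-1},
    {"dx":-0.64,"dy":-0.52,"yaw":-0.224,"claw":-1},
    {"dx":-0.64,"dy":-0.52,"yaw":-0.224,"claw":-1},
    {"dx":-0.64,"dy":-0.52,"yaw":-0.224,"claw":-1},
    {"dx":-0.64,"dy":-0.52,"yaw":-0.224,"claw":-1},
    {"dx":-0.64,"dy":-0.52,"yaw":-0.224,"claw":-1},
  ],
)

```text
invalid input
```

```bash
cat >> h.py <<'E'
from scipy.spatial.transform import Rotation as Rn
def go(x,y,z,yaw=0.):
    """units from the present pose to TCP x,y,z with the closing line at world angle 90deg+yaw(deg)"""
    s=manip.state(); M=Rn.from_quat(np.array(s['tool_rot'])[[1,2,3,0]]).as_matrix()
    d=M.T@(np.array([x,y,z])-s['tool_pos'])/.5
    a=np.degrees(np.arctan2(M[1,1],M[0,1]))-90; w=(yaw-a+90)%180-90
    print('d',d.round(4),'yaw',round(float(-np.radians(w)/1.5),4),'now',np.round(s['tool_pos'],4),round(float(a),2),'j6',round(float(s['joint_pos'][5]),2),'t',s['time'],'gw',round(s['gripper_width'],3),'gf',s['grasp_force'])
E
python3 -c "
from h import *
go(.5665,0,.14);go(.5665,0,.057)"
```

```text
d [-1.0699 -0.8751  0.1413] yaw -0.2239 now [0.2057 0.5895 0.2099] -19.24 j6 -0.12 t 0.1 gw 1.0 gf 0.0
d [-1.07   -0.8748  0.3073] yaw -0.2239 now [0.2057 0.5895 0.2099] -19.24 j6 -0.12 t 0.1 gw 1.0 gf 0.0
```

send_rows(
  increments=[
    {"dx":-0.64,"dy":-0.52,"dz":0,"yaw":-0.112,"claw":-1},
    {"dx":-0.64,"dy":-0.52,"dz":0,"yaw":-0.224,"claw":-1},
    {"dx":-0.64,"dy":-0.52,"dz":0,"yaw":-0.224,"claw":-1},
    {"dx":-0.64,"dy":-0.52,"dz":0,"yaw":-0.224,"claw":-1},
    {"dx":-0.64,"dy":-0.52,"dz":0,"yaw":-0.224,"claw":-1},
    {"dx":-0.64,"dy":-0.52,"dz":0,"yaw":-0.224,"claw":-1},
    {"dx":-0.64,"dy":-0.52,"dz":0,"yaw":-0.224,"claw":-1},
    {"dx":-0.64,"dy":-0.52,"dz":0,"yaw":-0.224,"claw":-1},
    {"dx":-0.64,"dy":-0.52,"dz":0,"yaw":-0.224,"claw":-1},
    {"dx":-0.64,"dy":-0.52,"dz":0,"yaw":-0.224,"claw":-1},
  ],
)

```text
time: 1.35
tool_pos: [0.4218, 0.24, 0.2109]
tool_rot: [-0.0, -0.001, 1.0, 0.0]
contact_force: [0.9, 0.0, 0.7]
gripper_width: 1.002
grasp_force: 0.0
```

```bash
python3 -c "
from h import *
go(.5665,0,.14);go(.5665,0,.057)"
```

```text
d [-0.2886 -0.4806  0.1417] yaw 0.0013 now [0.4218 0.24   0.2109] 0.11 j6 -1.21 t 1.35 gw 1.002 gf 0.0
d [-0.2887 -0.4806  0.3077] yaw 0.0013 now [0.4218 0.24   0.2109] 0.11 j6 -1.21 t 1.35 gw 1.002 gf 0.0
```

send_rows(
  increments=[
    {"dx":-0.144,"dy":-0.24,"dz":0.07,"yaw":0,"claw":-1},
    {"dx":-0.289,"dy":-0.48,"dz":0.14,"yaw":0,"claw":-1},
    {"dx":-0.289,"dy":-0.48,"dz":0.14,"yaw":0,"claw":-1},
    {"dx":-0.289,"dy":-0.48,"dz":0.14,"yaw":0,"claw":-1},
    {"dx":-0.289,"dy":-0.48,"dz":0.14,"yaw":0,"claw":-1},
    {"dx":-0.289,"dy":-0.48,"dz":0.14,"yaw":0,"claw":-1},
    {"dx":-0.289,"dy":-0.48,"dz":0.14,"yaw":0,"claw":-1},
    {"dx":-0.289,"dy":-0.48,"dz":0.22,"yaw":0,"claw":-1},
    {"dx":-0.289,"dy":-0.48,"dz":0.27,"yaw":0,"claw":-1},
    {"dx":-0.289,"dy":-0.48,"dz":0.307,"yaw":0,"claw":-1},
    {"dx":-0.289,"dy":-0.48,"dz":0.307,"yaw":0,"claw":-1},
  ],
)

```text
time: 2.72
tool_pos: [0.5657, 0.0003, 0.0564]
tool_rot: [-0.001, -0.001, 1.0, 0.0]
contact_force: [-0.3, 0.4, 1.5]
gripper_width: 0.999
grasp_force: 0.0
```

```bash
python3 - <<'E'
from h import *
go(.5665,0,.057); i=snap('scene','s1.png')
cv2.imwrite('pics/s1c.png',cv2.cvtColor(cv2.resize(i[130:250,240:400],None,fx=4,fy=4),cv2.COLOR_RGB2BGR))
E
```

```text
d [-0.0016 -0.0006 -0.0012] yaw 0.0011 now [5.657e-01 3.000e-04 5.640e-02] 0.09 j6 -1.7 t 2.725 gw 0.999 gf 0.0
```

View pics/s1c.png

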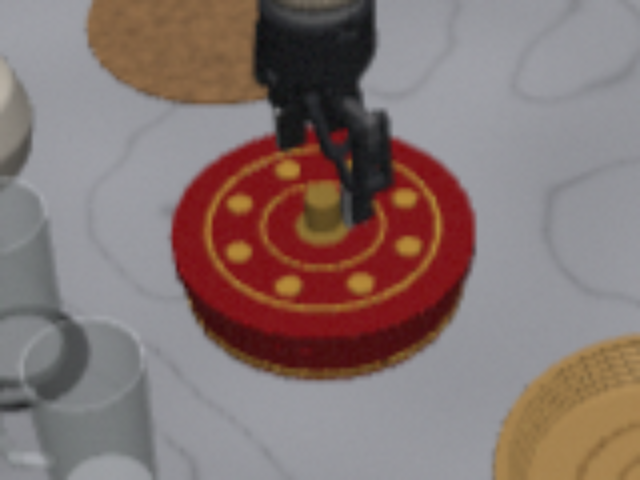

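The knob stands between the open fingers. Closing now.

send_rows(
  increments=[
    {"dx":0,"dy":0,"dz":0,"yaw":0,"claw":1},
    {"dx":0,"dy":0,"dz":0,"yaw":0,"claw":1},
    {"dx":0,"dy":0,"dz":0,"yaw":0,"claw":1},
    {"dx":0,"dy":0,"dz":0,"yaw":0,"claw":1},
    {"dx":0,"dy":0,"dz":0,"yaw":0,"claw":1},
    {"dx":0,"dy":0,"dz":0,"yaw":0,"claw":1},
    {"dx":0,"dy":0,"dz":0,"yaw":0,"claw":1},
    {"dx":0,"dy":0,"dz":0,"yaw":0,"claw":1},
  ],
)

```text
time: 3.78
tool_pos: [0.5676, -0.0006, 0.0588]
tool_rot: [0.001, -0.0, 1.0, 0.0]
contact_force: [-1.5, 1.9, 6.4]
gripper_width: 0.25
grasp_force: 58.5
```

```bash
python3 -c "
from h import *
go(.485,-.3205,.15);print(manip.state()['contact_force'])"
```

```text
d [ 0.1649 -0.6398 -0.183 ] yaw 0.0 now [ 0.5676 -0.0006  0.0588] 0.0 j6 -1.7 t 3.775 gw 0.25 gf 58.5380619764328
[-1.49072192  1.88818338  6.44930487]
```

send_rows(
  increments=[
    {"dx":0,"dy":0,"dz":-0.04,"yaw":0,"claw":1},
    {"dx":0,"dy":0,"dz":-0.08,"yaw":0,"claw":1},
    {"dx":0,"dy":0,"dz":-0.12,"yaw":0,"claw":1},
    {"dx":0,"dy":0,"dz":-0.16,"yaw":0,"claw":1},
    {"dx":0,"dy":0,"dz":-0.2,"yaw":0,"claw":1},
    {"dx":0,"dy":0,"dz":-0.2,"yaw":0,"claw":1},
    {"dx":0.04,"dy":-0.16,"dz":-0.2,"yaw":0,"claw":1},
    {"dx":0.08,"dy":-0.24,"dz":-0.2,"yaw":0,"claw":1},
    {"dx":0.12,"dy":-0.32,"dz":-0.2,"yaw":0,"claw":1},
    {"dx":0.16,"dy":-0.4,"dz":-0.2,"yaw":0,"claw":1},
    {"dx":0.165,"dy":-0.48,"dz":-0.2,"yaw":0,"claw":1},
    {"dx":0.165,"dy":-0.56,"dz":-0.2,"yaw":0,"claw":1},
    {"dx":0.165,"dy":-0.64,"dz":-0.2,"yaw":0,"claw":1},
    {"dx":0.165,"dy":-0.64,"dz":-0.2,"yaw":0,"claw":1},
    {"dx":0.165,"dy":-0.64,"dz":-0.2,"yaw":0,"claw":1},
  ],
)

```text
time: 5.65
tool_pos: [0.4841, -0.3201, 0.1566]
tool_rot: [-0.001, -0.0, 1.0, 0.001]
contact_force: [0.7, 0.8, 0.2]
gripper_width: 0.0
grasp_force: 0.0
```

```bash
python3 - <<'E'
from h import *
go(.485,-.3205,.0268); i=snap('scene','s2.png');t=snap('top','t2.png')
a=cv2.resize(i[60:230,200:400],None,fx=2.4,fy=2.4,interpolation=cv2.INTER_CUBIC);b=cv2.resize(t[170:240,310:380],None,fx=4.5,fy=4.5,interpolation=cv2.INTER_CUBIC)
c=np.zeros((420,800,3),np.uint8);c[:a.shape[0],:480]=a;c[:315,482:797]=b
cv2.imwrite('pics/c2.png',c[:,:,::-1])
E
```

```text
d [-0.0022 -0.0012  0.2597] yaw 0.0 now [ 0.4841 -0.3201  0.1566] 0.0 j6 -2.28 t 5.65 gw 0.0 gf 0.0
```

View pics/c2.png

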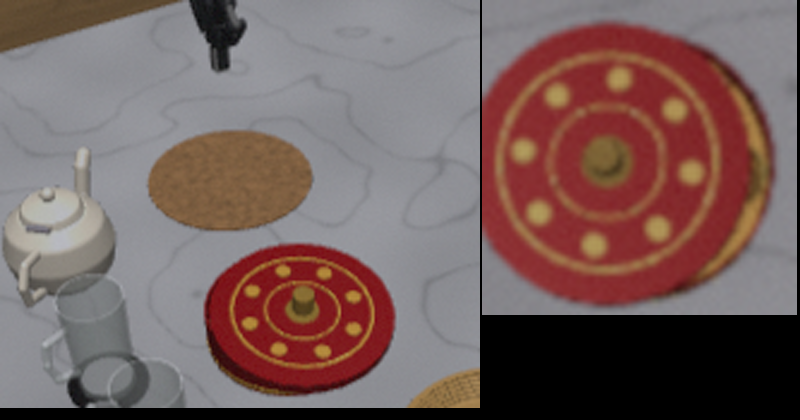

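The lid slipped out of the grip during the lift. It now lies askew on the tin, shifted about 27 mm to +y, with the knob top at crop (606,158) top and (303,290) scene. The mat is still empty. I'll measure the knob again and look closer.

```bash
python3 - <<'E'
from h import *
np.set_printoptions(precision=4,suppress=True)
i=snap('scene','s3.png')
a=cv2.resize(i[145:235,270:380],None,fx=7,fy=6.6,interpolation=cv2.INTER_CUBIC);cv2.imwrite('pics/c3.png',a[:,:,::-1])
print(tri(('top',337.1,204.7),('scene',325.96,180.5)))
E
```

```text
[0.5639 0.028  0.0895]
```

View pics/c3.png

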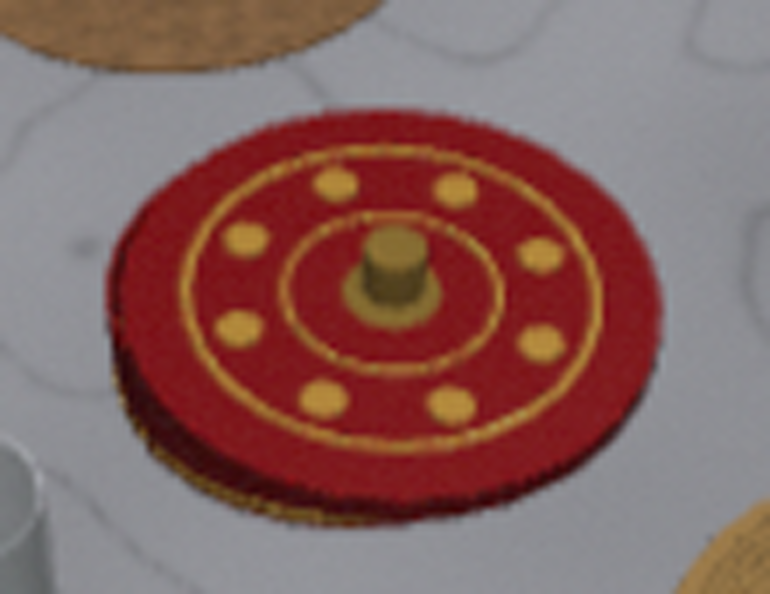

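```bash
python3 -c "
from h import *
go(.565,.0265,.063)"
```

```text
d [-0.1621  0.692   0.1889] yaw 0.001 now [ 0.4845 -0.3197  0.1573] 0.08 j6 -2.28 t 5.8 gw 0.004 gf 0.0
```

send_rows(
  increments=[
    {"dx":-0.04,"dy":0.12,"dz":0,"yaw":0,"claw":-1},
    {"dx":-0.08,"dy":0.24,"dz":0,"yaw":0,"claw":-1},
    {"dx":-0.12,"dy":0.36,"dz":0,"yaw":0,"claw":-1},
    {"dx":-0.162,"dy":0.48,"dz":0,"yaw":0,"claw":-1},
    {"dx":-0.162,"dy":0.6,"dz":0,"yaw":0,"claw":-1},
    {"dx":-0.162,"dy":0.692,"dz":0,"yaw":0,"claw":-1},
    {"dx":-0.162,"dy":0.692,"dz":0,"yaw":0,"claw":-1},
    {"dx":-0.162,"dy":0.692,"dz":0,"yaw":0,"claw":-1},
    {"dx":-0.162,"dy":0.692,"dz":0.06,"yaw":0,"claw":-1},
    {"dx":-0.162,"dy":0.692,"dz":0.12,"yaw":0,"claw":-1},
    {"dx":-0.162,"dy":0.692,"dz":0.16,"yaw":0,"claw":-1},
    {"dx":-0.162,"dy":0.692,"dz":0.189,"yaw":0,"claw":-1},
    {"dx":-0.162,"dy":0.692,"dz":0.189,"yaw":0,"claw":-1},
  ],
)

```text
time: 7.42
tool_pos: [0.5648, 0.0248, 0.0621]
tool_rot: [-0.001, 0.0, 1.0, 0.0]
contact_force: [-0.9, -0.6, 0.9]
gripper_width: 1.002
grasp_force: 0.0
```

send_rows(
  increments=[
    {"dx":0,"dy":0,"dz":0,"yaw":0,"claw":1},
    {"dx":0,"dy":0,"dz":0,"yaw":0,"claw":1},
    {"dx":0,"dy":0,"dz":0,"yaw":0,"claw":1},
    {"dx":0,"dy":0,"dz":0,"yaw":0,"claw":1},
    {"dx":0,"dy":0,"dz":0,"yaw":0,"claw":1},
    {"dx":0,"dy":0,"dz":0,"yaw":0,"claw":1},
    {"dx":0,"dy":0,"dz":0,"yaw":0,"claw":1},
    {"dx":0,"dy":0,"dz":0,"yaw":0,"claw":1},
  ],
)

```text
time: 8.43
tool_pos: [0.5665, 0.0253, 0.0645]
tool_rot: [0.001, -0.0, 1.0, 0.0]
contact_force: [-0.2, 0.8, 6.3]
gripper_width: 0.26
grasp_force: 58.3
```

send_rows(
  increments=[
    {"dx":0,"dy":0,"dz":-0.02,"yaw":0,"claw":1},
    {"dx":0,"dy":0,"dz":-0.04,"yaw":0,"claw":1},
    {"dx":0,"dy":0,"dz":-0.06,"yaw":0,"claw":1},
    {"dx":0,"dy":0,"dz":-0.08,"yaw":0,"claw":1},
    {"dx":0,"dy":0,"dz":-0.1,"yaw":0,"claw":1},
    {"dx":0,"dy":0,"dz":-0.1,"yaw":0,"claw":1},
  ],
)

```text
time: 9.18
tool_pos: [0.5663, 0.0251, 0.1146]
tool_rot: [0.001, -0.0, 1.0, -0.0]
contact_force: [-0.5, 0.1, -2.2]
gripper_width: 0.26
grasp_force: 58.6
```

```bash
python3 - <<'E'
from h import *
go(.485,-.3205,.15); i=snap('scene','s4.png')
a=cv2.resize(i[110:235,250:400],None,fx=3.5,fy=3.5,interpolation=cv2.INTER_CUBIC);cv2.imwrite('pics/c4.png',a[:,:,::-1])
E
```

```text
d [ 0.1626 -0.6912 -0.0711] yaw 0.0001 now [0.5663 0.0251 0.1146] 0.01 j6 -1.66 t 9.175 gw 0.26 gf 58.588457107543945
```

View pics/c4.png

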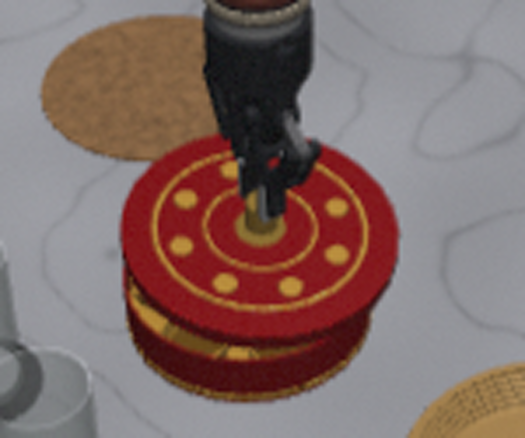

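The lid is held and level, with the tray visible below it. Carrying it gently to the mat.

send_rows(
  increments=[
    {"dx":0.01,"dy":-0.03,"dz":-0.02,"yaw":0,"claw":1},
    {"dx":0.03,"dy":-0.08,"dz":-0.02,"yaw":0,"claw":1},
    {"dx":0.05,"dy":-0.14,"dz":-0.02,"yaw":0,"claw":1},
    {"dx":0.07,"dy":-0.2,"dz":-0.02,"yaw":0,"claw":1},
    {"dx":0.09,"dy":-0.26,"dz":-0.02,"yaw":0,"claw":1},
    {"dx":0.11,"dy":-0.32,"dz":-0.02,"yaw":0,"claw":1},
    {"dx":0.13,"dy":-0.38,"dz":-0.02,"yaw":0,"claw":1},
    {"dx":0.14,"dy":-0.44,"dz":-0.02,"yaw":0,"claw":1},
    {"dx":0.15,"dy":-0.5,"dz":-0.02,"yaw":0,"claw":1},
    {"dx":0.16,"dy":-0.56,"dz":-0.02,"yaw":0,"claw":1},
    {"dx":0.163,"dy":-0.62,"dz":-0.02,"yaw":0,"claw":1},
    {"dx":0.163,"dy":-0.67,"dz":-0.02,"yaw":0,"claw":1},
    {"dx":0.163,"dy":-0.691,"dz":-0.02,"yaw":0,"claw":1},
    {"dx":0.163,"dy":-0.691,"dz":0.02,"yaw":0,"claw":1},
    {"dx":0.163,"dy":-0.691,"dz":0.06,"yaw":0,"claw":1},
    {"dx":0.163,"dy":-0.691,"dz":0.1,"yaw":0,"claw":1},
    {"dx":0.163,"dy":-0.691,"dz":0.14,"yaw":0,"claw":1},
    {"dx":0.163,"dy":-0.691,"dz":0.155,"yaw":0,"claw":1},
    {"dx":0.163,"dy":-0.691,"dz":0.155,"yaw":0,"claw":1},
  ],
)

```text
time: 11.6
tool_pos: [0.4839, -0.32, 0.0352]
tool_rot: [-0.0, -0.0, 1.0, 0.0]
contact_force: [-0.4, 0.0, -1.7]
gripper_width: 0.257
grasp_force: 59.2
```

```bash
python3 - <<'E'
from h import *
go(.485,-.3205,.025); i=snap('scene','s5.png');t=snap('top','t5.png')
a=cv2.resize(i[90:190,230:350],None,fx=4,fy=4,interpolation=cv2.INTER_CUBIC);b=cv2.resize(t[170:240,310:380],None,fx=4.4,fy=4.4,interpolation=cv2.INTER_CUBIC)
c=np.zeros((400,790,3),np.uint8);c[:,:480]=a;c[:308,482:790]=b
cv2.imwrite('pics/c5.png',c[:,:,::-1])
E
```

```text
d [-0.0021 -0.001   0.0204] yaw 0.0002 now [ 0.4839 -0.32    0.0352] 0.02 j6 -2.28 t 11.6 gw 0.257 gf 59.21519637107849
```

View pics/c5.png

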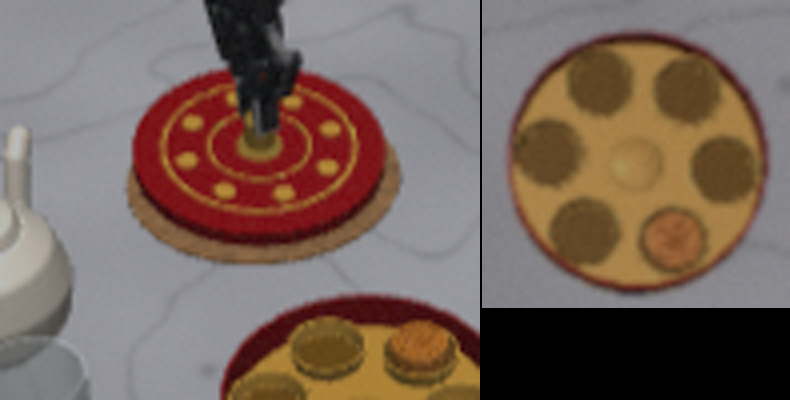

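The lid is held level over the mat. The tin is open: its packed cake is at crop (673,240) and the five empty pockets are visible. Lowering now.

send_rows(
  increments=[
    {"dx":0,"dy":0,"dz":0.006,"yaw":0,"claw":1},
    {"dx":0,"dy":0,"dz":0.012,"yaw":0,"claw":1},
    {"dx":0,"dy":0,"dz":0.016,"yaw":0,"claw":1},
    {"dx":0,"dy":0,"dz":0.019,"yaw":0,"claw":1},
    {"dx":0,"dy":0,"dz":0.019,"yaw":0,"claw":1},
  ],
)

```text
time: 12.32
tool_pos: [0.486, -0.3235, 0.0298]
tool_rot: [0.002, 0.0, 1.0, -0.003]
contact_force: [-1.1, -4.1, 9.3]
gripper_width: 0.264
grasp_force: 61.4
```

send_rows(
  increments=[
    {"dx":0,"dy":0,"dz":-0.004,"yaw":0,"claw":-1},
    {"dx":0,"dy":0,"dz":-0.004,"yaw":0,"claw":-1},
    {"dx":0,"dy":0,"dz":-0.004,"yaw":0,"claw":-1},
    {"dx":0,"dy":0,"dz":-0.004,"yaw":0,"claw":-1},
    {"dx":0,"dy":0,"dz":-0.004,"yaw":0,"claw":-1},
    {"dx":0,"dy":0,"dz":-0.004,"yaw":0,"claw":-1},
    {"dx":0,"dy":0,"dz":-0.1,"yaw":0,"claw":-1},
    {"dx":0,"dy":0,"dz":-0.2,"yaw":0,"claw":-1},
    {"dx":0,"dy":0,"dz":-0.3,"yaw":0,"claw":-1},
    {"dx":0,"dy":0,"dz":-0.3,"yaw":0,"claw":-1},
  ],
)

```text
time: 13.58
tool_pos: [0.4866, -0.3225, 0.1825]
tool_rot: [0.004, -0.0, 1.0, -0.004]
contact_force: [-0.2, -0.6, -0.8]
gripper_width: 0.999
grasp_force: 0.0
```

```bash
python3 - <<'E'
from h import *
np.set_printoptions(precision=4,suppress=True)
i=snap('scene','s6.png');t=snap('top','t6.png')
a=cv2.resize(i[90:190,230:350],None,fx=3,fy=3,interpolation=cv2.INTER_CUBIC)
b=cv2.resize(i[155:305,270:420],None,fx=2.9,fy=2.9,interpolation=cv2.INTER_CUBIC)
c=np.zeros((600,800,3),np.uint8);c[:300,:360]=a;c[:435,362:797]=b
cv2.imwrite('pics/c6.png',c[:,:,::-1])
cv2.imwrite('pics/e6.png',cv2.resize(t[165:275,210:390],None,fx=4.4,fy=4.4,interpolation=cv2.INTER_CUBIC)[:,:,::-1])
T=lambda u,v:('top',310+(u-482+.5)/4.4-.5,170+(v+.5)/4.4-.5)
P=[(600,82),(688,90),(723,169),(673,240),(585,231),(549,152)]
L=np.array([atz(*T(*p),.034) for p in P]);L[3]=atz(*T(673,238),.044)
c=L.mean(0);print(L,c,np.linalg.norm((L-c)[:,:2],axis=1), np.degrees(np.arctan2((L-c)[:,1],(L-c)[:,0])))
# rim outer ellipse: left 509 right 769 top 32 bottom 292
print('rim ctr',atz(*T(639,162),.05), np.linalg.norm(atz(*T(509,162),.05)-atz(*T(769,162),.05)))
E
```

```text
[[ 0.6332  0.028   0.034 ]
 [ 0.6254 -0.0423  0.034 ]
 [ 0.5607 -0.0682  0.034 ]
 [ 0.5049 -0.0264  0.044 ]
 [ 0.5131  0.0423  0.034 ]
 [ 0.5769  0.0697  0.034 ]] [0.569  0.0005 0.0357] [0.0698 0.0708 0.0692 0.0695 0.0698 0.0696] [  23.1834  -37.2282  -96.8888 -157.1998  143.2876   83.5089]
rim ctr [ 0.5647 -0.0011  0.05  ] 0.20423859084951965
```

View pics/c6.png

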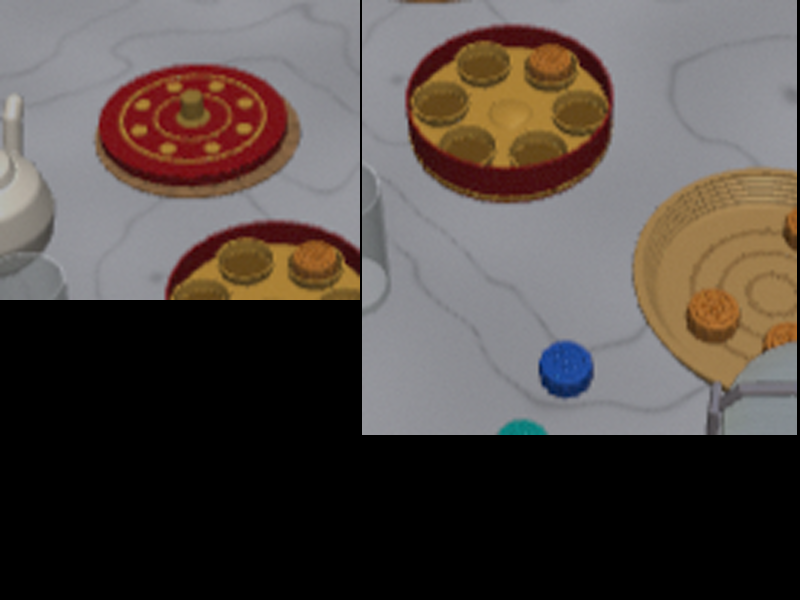

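View pics/e6.png

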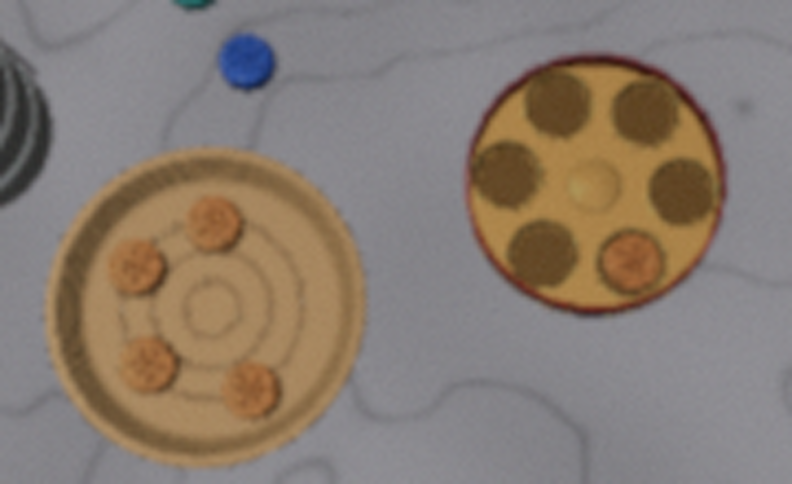

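The lid lies flat on the mat, knob up. The tin pockets sit on a 70 mm circle with phase about 23.1°, and the one at -157° is taken. There are still four cakes in the basket. Now I'll write a numeric cake detector, cross-check the tin's height and position, and get the pick numbers.

```bash
cat >> h.py <<'E'
def cakes(im=None,z=.03):
    if im is None: im=manip.grab_frame('top')
    f=im.astype(float); m=((f[...,0]-f[...,2])>.58*f[...,0])&((f[...,0]-f[...,1])>.30*f[...,0])&(f[...,1]>.35*f[...,0])
    m=cv2.morphologyEx(m.astype(np.uint8),cv2.MORPH_CLOSE,np.ones((3,3))); n,l,st,c=cv2.connectedComponentsWithStats(m)
    for i in range(1,n):
        if 40<st[i,4]<350 and 150<c[i][1]<290: print('cake px',c[i].round(1),st[i,4],'xyz',atz('top',*c[i],z).round(4))
E
python3 - <<'E'
from h import *
np.set_printoptions(precision=4,suppress=True)
cakes(cv2.imread('pics/t6.png')[:,:,::-1])
T=lambda u,v:('top',210+(u+.5)/4.4-.5,165+(v+.5)/4.4-.5)
S=lambda u,v:('scene',270+(u-362+.5)/2.9-.5,155+(v+.5)/2.9-.5)
print('packed',tri(T(632,259),S(551,59)))
for t,s in(((507,174),(539,151)),((558,103),(467,147)),((645,111),(441,103)),((681,190),(483,63)),((542,253),(580,111))): print('pocket',tri(T(*t),S(*s)))
t=cv2.imread('pics/t6.png'); print(t[215,259],t[235,259],t[225,243],t[224,353])
go(.544,.304,.18,-2);go(.544,.304,.013,-2)
E
```

```text
cake px [343.4 180.7] 48 xyz [0.6611 0.0025 0.03  ]
cake px [259.  215.2] 96 xyz [0.5426 0.3007 0.03  ]
cake px [349.2 226.7] 236 xyz [ 0.4967 -0.0137  0.03  ]
cake px [241.7 225.3] 87 xyz [0.5079 0.3602 0.03  ]
cake px [244.8 247.6] 84 xyz [0.4305 0.348  0.03  ]
cake px [267.6 253.1] 93 xyz [0.4103 0.269  0.03  ]
packed [ 0.5044 -0.026   0.0402]
pocket [0.5764 0.0708 0.0296]
pocket [0.6333 0.0292 0.0293]
pocket [ 0.6257 -0.0405  0.027 ]
pocket [ 0.561  -0.0676  0.0292]
pocket [0.5126 0.0441 0.0282]
[ 51  94 145] [ 98 137 168] [ 59 101 153] [ 44  80 134]
d [-0.1199  1.2489 -0.0077] yaw 0.0234 now [ 0.4842 -0.3205  0.1766] 0.01 j6 -2.28 t 13.675 gw 1.0 gf 0.0
d [-0.1197  1.2492  0.3263] yaw 0.0234 now [ 0.4842 -0.3205  0.1766] 0.01 j6 -2.28 t 13.675 gw 1.0 gf 0.0
```

send_rows(
  increments=[
    {"dx":-0.06,"dy":0.12,"dz":0,"yaw":0.023,"claw":-0.5},
    {"dx":-0.12,"dy":0.24,"dz":0,"yaw":0.023,"claw":-0.5},
    {"dx":-0.12,"dy":0.36,"dz":0,"yaw":0.023,"claw":-0.5},
    {"dx":-0.12,"dy":0.48,"dz":0,"yaw":0.023,"claw":-0.5},
    {"dx":-0.12,"dy":0.6,"dz":0,"yaw":0.023,"claw":-0.5},
    {"dx":-0.12,"dy":0.72,"dz":0,"yaw":0.023,"claw":-0.5},
    {"dx":-0.12,"dy":0.84,"dz":0,"yaw":0.023,"claw":-0.5},
    {"dx":-0.12,"dy":0.96,"dz":0,"yaw":0.023,"claw":-0.5},
    {"dx":-0.12,"dy":0.96,"dz":0,"yaw":0.023,"claw":-0.5},
  ],
)

```text
time: 14.8
tool_pos: [0.5419, 0.1631, 0.1734]
tool_rot: [-0.002, 0.014, 1.0, -0.0]
contact_force: [0.2, -0.0, 0.2]
gripper_width: 0.751
grasp_force: 0.0
```

```bash
python3 -c "
from h import *
cakes()
go(.544,.304,.013,-2)"
```

```text
cake px [282.  176.6] 213 xyz [0.6801 0.2207 0.03  ]
cake px [350.7 184.2] 70 xyz [ 0.6478 -0.0229  0.03  ]
cake px [259.4 215.1] 97 xyz [0.5427 0.2992 0.03  ]
cake px [349.1 226.7] 240 xyz [ 0.4965 -0.0134  0.03  ]
cake px [241.9 225.3] 89 xyz [0.5078 0.3597 0.03  ]
cake px [439.3 228.6] 51 xyz [ 0.4846 -0.3252  0.03  ]
cake px [244.7 247.6] 83 xyz [0.4304 0.348  0.03  ]
d [0.004  0.2861 0.3206] yaw 0.0028 now [0.5423 0.1611 0.1735] -1.76 j6 -1.38 t 14.85 gw 0.747 gf 0.0
```

send_rows(
  increments=[
    {"dx":0.002,"dy":0.1,"dz":0,"yaw":0,"claw":-0.5},
    {"dx":0.004,"dy":0.2,"dz":0.0,"yaw":0,"claw":-0.5},
    {"dx":0.004,"dy":0.286,"dz":0.04,"yaw":0,"claw":-0.5},
    {"dx":0.004,"dy":0.286,"dz":0.1,"yaw":0,"claw":-0.5},
    {"dx":0.004,"dy":0.286,"dz":0.16,"yaw":0,"claw":-0.5},
    {"dx":0.004,"dy":0.286,"dz":0.22,"yaw":0,"claw":-0.5},
    {"dx":0.004,"dy":0.286,"dz":0.27,"yaw":0,"claw":-0.5},
    {"dx":0.004,"dy":0.286,"dz":0.3,"yaw":0,"claw":-0.5},
    {"dx":0.004,"dy":0.286,"dz":0.32,"yaw":0,"claw":-0.5},
    {"dx":0.004,"dy":0.286,"dz":0.32,"yaw":0,"claw":-0.5},
    {"dx":0.004,"dy":0.286,"dz":0.32,"yaw":0,"claw":1},
    {"dx":0.004,"dy":0.286,"dz":0.32,"yaw":0,"claw":1},
    {"dx":0.004,"dy":0.286,"dz":0.32,"yaw":0,"claw":1},
    {"dx":0.004,"dy":0.286,"dz":0.32,"yaw":0,"claw":1},
    {"dx":0.004,"dy":0.286,"dz":0.32,"yaw":0,"claw":1},
  ],
)

```text
time: 16.73
tool_pos: [0.5468, 0.3027, 0.0162]
tool_rot: [0.0, 0.017, 1.0, -0.0]
contact_force: [-0.4, -0.1, 0.8]
gripper_width: -0.0
grasp_force: 0.0
```

send_rows(
  increments=[
    {"dx":0,"dy":0,"dz":-0.03,"yaw":0,"claw":1},
    {"dx":0,"dy":0,"dz":-0.08,"yaw":0,"claw":1},
    {"dx":0,"dy":0,"dz":-0.14,"yaw":0,"claw":1},
    {"dx":0,"dy":0,"dz":-0.2,"yaw":0,"claw":1},
    {"dx":0,"dy":0,"dz":-0.2,"yaw":0,"claw":1},
  ],
)

```text
time: 17.35
tool_pos: [0.5493, 0.3037, 0.1209]
tool_rot: [0.004, 0.017, 1.0, 0.002]
contact_force: [-0.5, 1.0, 0.1]
gripper_width: -0.001
grasp_force: 0.0
```

```bash
python3 - <<'E'
from h import *
go(.5764,.0705,.1,-97)
i=snap('scene','s7.png');a=cv2.resize(i[170:310,340:500],None,fx=4,fy=4,interpolation=cv2.INTER_CUBIC);cv2.imwrite('pics/c7.png',a[:,:,::-1])
E
```

```text
d [-0.0699 -0.4644  0.0407] yaw -0.9885 now [0.5493 0.3037 0.1209] -1.96 j6 -1.15 t 17.35 gw -0.001 gf 0.0
```

View pics/c7.png

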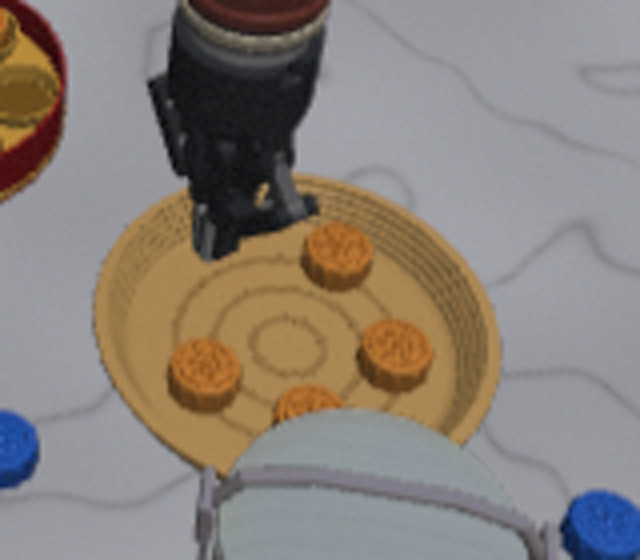

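The cake stayed in the basket: all four are there, with the first at crop (205,370). The reading says the fingers are shut on nothing. I'll check where the TCP should project in this picture.

```bash
python3 - <<'E'
from h import *
s=manip.state(); p=s['tool_pos']; print(p,s['gripper_width'],s['joint_pos'])
M=Rn.from_quat(np.array(s['tool_rot'])[[1,2,3,0]]).as_matrix()
for d in((0,0,0),(0,0,-.019),(0,.03,-.013),(0,-.03,-.013),(0,0.042,-.013),(0,0,-.073)):
    u=proj('scene',p+M@np.array(d)); print(d,((u-[340,170])*4).round(0))
cakes()
E
```

```text
[0.54793771 0.30312457 0.11833566] -0.0017568328516721224 [ 3.86536865e-01  1.24895210e-01  1.69489411e+00 -1.08311458e-05
  1.31793731e+00 -1.14998538e+00]
(0, 0, 0) [207. 271.]
(0, 0, -0.019) [210. 250.]
(0, 0.03, -0.013) [240. 293.]
(0, -0.03, -0.013) [180. 223.]
(0, 0.042, -0.013) [253. 308.]
(0, 0, -0.073) [220. 187.]
cake px [341.8 180.8] 47 xyz [0.6609 0.0084 0.03  ]
cake px [348.6 226.5] 231 xyz [ 0.4972 -0.0117  0.03  ]
cake px [439.2 228.4] 51 xyz [ 0.4853 -0.3251  0.03  ]
```

The closed fingertips sit at about (213,258), roughly 11 mm above the projected TCP. The cake hasn't moved, so the pads passed over its top. I'll go lower while watching the force.

```bash
python3 -c "
from h import *
go(.544,.304,.05,-2);go(.544,.304,.002,-2)"
```

```text
d [0.0059 0.0024 0.1329] yaw 0.0004 now [0.5469 0.3027 0.1165] -1.97 j6 -1.15 t 17.45 gw -0.001 gf 0.0
d [0.0059 0.0024 0.2289] yaw 0.0004 now [0.5469 0.3027 0.1165] -1.97 j6 -1.15 t 17.45 gw -0.001 gf 0.0
```

send_rows(
  increments=[
    {"dx":0.004,"dy":0.002,"dz":0,"yaw":0,"claw":-0.5},
    {"dx":0.004,"dy":0.002,"dz":0,"yaw":0,"claw":-0.5},
    {"dx":0.004,"dy":0.002,"dz":0.05,"yaw":0,"claw":-0.5},
    {"dx":0.004,"dy":0.002,"dz":0.1,"yaw":0,"claw":-0.5},
    {"dx":0.004,"dy":0.002,"dz":0.15,"yaw":0,"claw":-0.5},
    {"dx":0.004,"dy":0.002,"dz":0.19,"yaw":0,"claw":-0.5},
    {"dx":0.004,"dy":0.002,"dz":0.21,"yaw":0,"claw":-0.5},
    {"dx":0.004,"dy":0.002,"dz":0.22,"yaw":0,"claw":-0.5},
    {"dx":0.004,"dy":0.002,"dz":0.228,"yaw":0,"claw":-0.5},
    {"dx":0.004,"dy":0.002,"dz":0.228,"yaw":0,"claw":-0.5},
    {"dx":0.004,"dy":0.002,"dz":0.228,"yaw":0,"claw":-0.5},
  ],
)

```text
time: 18.82
tool_pos: [0.5453, 0.3039, 0.0028]
tool_rot: [0.001, 0.017, 1.0, 0.0]
contact_force: [-0.1, 0.8, 0.2]
gripper_width: 0.751
grasp_force: 0.0
```

send_rows(
  increments=[
    {"dx":0,"dy":0,"dz":0,"yaw":0,"claw":1},
    {"dx":0,"dy":0,"dz":0,"yaw":0,"claw":1},
    {"dx":0,"dy":0,"dz":0,"yaw":0,"claw":1},
    {"dx":0,"dy":0,"dz":0,"yaw":0,"claw":1},
    {"dx":0,"dy":0,"dz":0,"yaw":0,"claw":1},
  ],
)

```text
time: 19.45
tool_pos: [0.5456, 0.3041, 0.0033]
tool_rot: [0.001, 0.017, 1.0, 0.0]
contact_force: [-1.4, -1.0, 5.6]
gripper_width: 0.473
grasp_force: 60.1
```

send_rows(
  increments=[
    {"dx":0,"dy":0,"dz":-0.03,"yaw":0,"claw":1},
    {"dx":0,"dy":0,"dz":-0.08,"yaw":0,"claw":1},
    {"dx":0,"dy":0,"dz":-0.14,"yaw":0,"claw":1},
    {"dx":0,"dy":0,"dz":-0.2,"yaw":0,"claw":1},
    {"dx":0,"dy":0,"dz":-0.2,"yaw":0,"claw":1},
  ],
)

```text
time: 20.08
tool_pos: [0.547, 0.3046, 0.1058]
tool_rot: [0.003, 0.017, 1.0, 0.001]
contact_force: [-0.3, -0.1, 0.2]
gripper_width: 0.47
grasp_force: 60.5
```

```bash
python3 -c "
from h import *
go(.5764,.0705,.1,-97)"
```

```text
d [-0.0748 -0.4659  0.0108] yaw -0.9886 now [0.547  0.3046 0.1058] -1.96 j6 -1.15 t 20.075 gw 0.47 gf 60.49962401390076
```

send_rows(
  increments=[
    {"dx":-0.01,"dy":-0.04,"dz":0,"yaw":0.1,"claw":1},
    {"dx":-0.02,"dy":-0.1,"dz":0,"yaw":0.2,"claw":1},
    {"dx":-0.03,"dy":-0.16,"dz":0,"yaw":0.3,"claw":1},
    {"dx":-0.04,"dy":-0.22,"dz":0,"yaw":0.4,"claw":1},
    {"dx":-0.05,"dy":-0.28,"dz":0,"yaw":0.5,"claw":1},
    {"dx":-0.06,"dy":-0.34,"dz":0,"yaw":0.6,"claw":1},
    {"dx":-0.07,"dy":-0.4,"dz":0,"yaw":0.7,"claw":1},
    {"dx":-0.075,"dy":-0.44,"dz":0,"yaw":0.8,"claw":1},
    {"dx":-0.075,"dy":-0.466,"dz":0,"yaw":0.9,"claw":1},
    {"dx":-0.075,"dy":-0.466,"dz":0,"yaw":1.0,"claw":1},
    {"dx":-0.075,"dy":-0.466,"dz":0,"yaw":1.0,"claw":1},
    {"dx":-0.075,"dy":-0.466,"dz":0,"yaw":1.0,"claw":1},
  ],
)

```text
time: 21.58
tool_pos: [0.5737, 0.0697, 0.1011]
tool_rot: [-0.001, 0.693, 0.721, -0.001]
contact_force: [-0.3, 0.5, -0.7]
gripper_width: 0.476
grasp_force: 60.5
```

```bash
python3 -c "
from h import *
go(.5764,.0705,.021,-97);cakes()"
```

```text
d [0.0014 0.0057 0.1602] yaw 0.1073 now [0.5737 0.0697 0.1011] -87.78 j6 -0.05 t 21.575 gw 0.476 gf 60.47476887702942
cake px [317.  171.9] 185 xyz [0.6952 0.0961 0.03  ]
cake px [362.1 186.6] 42 xyz [ 0.6383 -0.0631  0.03  ]
cake px [241.8 225.3] 90 xyz [0.5079 0.3601 0.03  ]
cake px [439.  228.2] 51 xyz [ 0.4859 -0.3245  0.03  ]
cake px [244.8 247.5] 83 xyz [0.4308 0.3477 0.03  ]
cake px [267.7 253.2] 90 xyz [0.4099 0.2687 0.03  ]
```

send_rows(
  increments=[
    {"dx":0.001,"dy":0.005,"dz":0.0,"yaw":0.1,"claw":1},
    {"dx":0.001,"dy":0.005,"dz":0.04,"yaw":0.1,"claw":1},
    {"dx":0.001,"dy":0.005,"dz":0.08,"yaw":0.1,"claw":1},
    {"dx":0.001,"dy":0.005,"dz":0.11,"yaw":0.1,"claw":1},
    {"dx":0.001,"dy":0.005,"dz":0.13,"yaw":0.1,"claw":1},
    {"dx":0.001,"dy":0.005,"dz":0.15,"yaw":0.1,"claw":1},
    {"dx":0.001,"dy":0.005,"dz":0.16,"yaw":0.1,"claw":1},
    {"dx":0.001,"dy":0.005,"dz":0.16,"yaw":0.1,"claw":1},
    {"dx":0.001,"dy":0.005,"dz":0.16,"yaw":0.1,"claw":1},
  ],
)

```text
time: 22.75
tool_pos: [0.5774, 0.0702, 0.0227]
tool_rot: [0.0, 0.746, 0.666, 0.0]
contact_force: [-0.6, -0.3, -0.2]
gripper_width: 0.478
grasp_force: 60.5
```

send_rows(
  increments=[
    {"dx":0,"dy":0,"dz":0,"yaw":0,"claw":-0.3},
    {"dx":0,"dy":0,"dz":0,"yaw":0,"claw":-0.3},
    {"dx":0,"dy":0,"dz":0,"yaw":0,"claw":-0.3},
    {"dx":0,"dy":0,"dz":0,"yaw":0,"claw":-0.3},
    {"dx":0,"dy":0,"dz":-0.05,"yaw":0,"claw":-0.3},
    {"dx":0,"dy":0,"dz":-0.12,"yaw":0,"claw":-0.3},
    {"dx":0,"dy":0,"dz":-0.2,"yaw":0,"claw":-0.3},
    {"dx":0,"dy":0,"dz":-0.28,"yaw":0,"claw":-0.5},
    {"dx":0,"dy":0,"dz":-0.28,"yaw":0,"claw":-0.5},
  ],
)

```text
time: 23.88
tool_pos: [0.5796, 0.0702, 0.1671]
tool_rot: [0.003, 0.746, 0.666, 0.003]
contact_force: [0.7, -0.1, 0.1]
gripper_width: 0.749
grasp_force: 0.0
```

```bash
python3 -c "
from h import *
go(.510,.3645,.15,58);go(.510,.3645,.15,-49);go(.433,.3545,.15,-49)"
```

```text
d [ 0.569  -0.2052  0.033 ] yaw 0.2967 now [0.5796 0.0702 0.1671] -96.5 j6 0.11 t 23.875 gw 0.749 gf 0.0
d [ 0.569  -0.2052  0.033 ] yaw -0.5527 now [0.5796 0.0702 0.1671] -96.5 j6 0.11 t 23.875 gw 0.749 gf 0.0
d [ 0.5317 -0.356   0.0317] yaw -0.5527 now [0.5796 0.0702 0.1671] -96.5 j6 0.11 t 23.875 gw 0.749 gf 0.0
```

send_rows(
  increments=[
    {"dx":0.11,"dy":-0.04,"dz":0,"yaw":0.1,"claw":-0.5},
    {"dx":0.22,"dy":-0.08,"dz":0,"yaw":0.2,"claw":-0.5},
    {"dx":0.33,"dy":-0.12,"dz":0,"yaw":0.297,"claw":-0.5},
    {"dx":0.44,"dy":-0.16,"dz":0,"yaw":0.297,"claw":-0.5},
    {"dx":0.569,"dy":-0.205,"dz":0,"yaw":0.297,"claw":-0.5},
    {"dx":0.569,"dy":-0.205,"dz":0,"yaw":0.297,"claw":-0.5},
    {"dx":0.569,"dy":-0.205,"dz":0.05,"yaw":0.297,"claw":-0.5},
    {"dx":0.569,"dy":-0.205,"dz":0.1,"yaw":0.297,"claw":-0.5},
    {"dx":0.569,"dy":-0.205,"dz":0.1,"yaw":0.297,"claw":-0.5},
  ],
)

```text
time: 25.0
tool_pos: [0.5052, 0.3625, 0.1083]
tool_rot: [0.0, 0.875, 0.484, -0.004]
contact_force: [0.3, -0.5, -0.4]
gripper_width: 0.746
grasp_force: 0.0
```

```bash
python3 - <<'E'
from h import *
go(.510,.3655,.002,58); i=snap('scene','s8.png');t=snap('top','t8.png'); cakes(t); cakes(t,.044)
a=cv2.resize(i[150:230,270:370],None,fx=4,fy=4,interpolation=cv2.INTER_CUBIC);b=cv2.resize(t[170:240,310:380],None,fx=5,fy=5,interpolation=cv2.INTER_CUBIC)
c=np.zeros((350,755,3),np.uint8);c[:320,:400]=a;c[:350,402:752]=b
cv2.imwrite('pics/c8.png',c[:,:,::-1])
E
```

```text
d [0.0115 0.0056 0.2124] yaw -0.0009 now [0.5052 0.3625 0.1083] -122.07 j6 1.06 t 25.0 gw 0.746 gf 0.0
cake px [350.7 184.5] 64 xyz [ 0.6467 -0.0229  0.03  ]
cake px [201.9 198.8] 225 xyz [0.6046 0.5033 0.03  ]
cake px [324.4 203.9] 138 xyz [0.5787 0.0714 0.03  ]
cake px [348.8 226.7] 234 xyz [ 0.4967 -0.0122  0.03  ]
cake px [439.1 228.4] 50 xyz [ 0.4854 -0.3248  0.03  ]
cake px [267.4 253.2] 96 xyz [0.4099 0.2697 0.03  ]
cake px [350.7 184.5] 64 xyz [ 0.6435 -0.0222  0.044 ]
cake px [201.9 198.8] 225 xyz [0.6018 0.4989 0.044 ]
cake px [324.4 203.9] 138 xyz [0.5762 0.0712 0.044 ]
cake px [348.8 226.7] 234 xyz [ 0.4949 -0.0116  0.044 ]
cake px [439.1 228.4] 50 xyz [ 0.4837 -0.3212  0.044 ]
cake px [267.4 253.2] 96 xyz [0.409  0.2676 0.044 ]
```

View pics/c8.png

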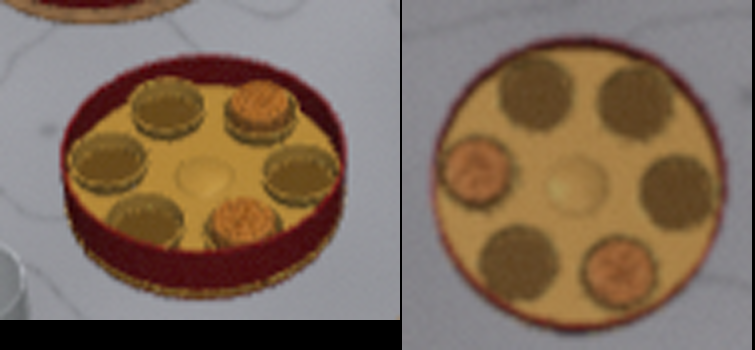

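The first cake sits flat in its pocket at crop (478,172). On to the second.

send_rows(
  increments=[
    {"dx":0.006,"dy":0.003,"dz":0.05,"yaw":0,"claw":-0.5},
    {"dx":0.006,"dy":0.003,"dz":0.1,"yaw":0,"claw":-0.5},
    {"dx":0.006,"dy":0.003,"dz":0.13,"yaw":0,"claw":-0.5},
    {"dx":0.006,"dy":0.003,"dz":0.13,"yaw":0,"claw":-0.5},
  ],
)

```text
time: 25.6
tool_pos: [0.5097, 0.3658, 0.0466]
tool_rot: [0.0, 0.875, 0.484, -0.001]
contact_force: [-0.4, -0.2, 0.5]
gripper_width: 0.752
grasp_force: 0.0
```

```bash
python3 -c "
from h import *
go(.510,.3655,.002,58)"
```

```text
d [-0.0001  0.0008  0.0891] yaw -0.0005 now [0.5097 0.3658 0.0466] -122.05 j6 1.06 t 25.6 gw 0.752 gf 0.0
```

send_rows(
  increments=[
    {"dx":0,"dy":0,"dz":0.04,"yaw":0,"claw":-0.5},
    {"dx":0,"dy":0,"dz":0.07,"yaw":0,"claw":-0.5},
    {"dx":0,"dy":0,"dz":0.087,"yaw":0,"claw":-0.5},
    {"dx":0,"dy":0,"dz":0.087,"yaw":0,"claw":-0.5},
    {"dx":0,"dy":0,"dz":0.087,"yaw":0,"claw":1},
    {"dx":0,"dy":0,"dz":0.087,"yaw":0,"claw":1},
    {"dx":0,"dy":0,"dz":0.087,"yaw":0,"claw":1},
    {"dx":0,"dy":0,"dz":0.087,"yaw":0,"claw":1},
    {"dx":0,"dy":0,"dz":0.087,"yaw":0,"claw":1},
  ],
)

```text
time: 26.72
tool_pos: [0.511, 0.3667, 0.0049]
tool_rot: [-0.0, 0.875, 0.485, 0.001]
contact_force: [0.0, -0.2, 5.6]
gripper_width: 0.471
grasp_force: 60.7
```

send_rows(
  increments=[
    {"dx":0,"dy":0,"dz":-0.03,"yaw":0,"claw":1},
    {"dx":0,"dy":0,"dz":-0.08,"yaw":0,"claw":1},
    {"dx":0,"dy":0,"dz":-0.14,"yaw":0,"claw":1},
    {"dx":0,"dy":0,"dz":-0.2,"yaw":0,"claw":1},
    {"dx":0,"dy":0,"dz":-0.2,"yaw":0,"claw":1},
  ],
)

```text
time: 27.35
tool_pos: [0.5118, 0.3672, 0.1071]
tool_rot: [0.0, 0.875, 0.485, 0.003]
contact_force: [-0.1, -0.6, -0.9]
gripper_width: 0.466
grasp_force: 60.4
```

```bash
python3 -c "
from h import *
go(.6324,.0285,.1,23)"
```

```text
d [-0.4465  0.5636  0.0134] yaw 0.4069 now [0.5118 0.3672 0.1071] -122.03 j6 1.06 t 27.35 gw 0.466 gf 60.428112745285034
```

send_rows(
  increments=[
    {"dx":-0.04,"dy":0.05,"dz":0,"yaw":0.1,"claw":1},
    {"dx":-0.09,"dy":0.11,"dz":0,"yaw":0.2,"claw":1},
    {"dx":-0.14,"dy":0.18,"dz":0,"yaw":0.3,"claw":1},
    {"dx":-0.19,"dy":0.24,"dz":0,"yaw":0.4,"claw":1},
    {"dx":-0.24,"dy":0.3,"dz":0,"yaw":0.407,"claw":1},
    {"dx":-0.29,"dy":0.37,"dz":0,"yaw":0.407,"claw":1},
    {"dx":-0.34,"dy":0.43,"dz":0,"yaw":0.407,"claw":1},
    {"dx":-0.39,"dy":0.49,"dz":0,"yaw":0.407,"claw":1},
    {"dx":-0.43,"dy":0.54,"dz":0,"yaw":0.407,"claw":1},
    {"dx":-0.446,"dy":0.564,"dz":0,"yaw":0.407,"claw":1},
    {"dx":-0.446,"dy":0.564,"dz":0,"yaw":0.407,"claw":1},
    {"dx":-0.446,"dy":0.564,"dz":0,"yaw":0.407,"claw":1},
  ],
)

```text
time: 28.85
tool_pos: [0.6303, 0.0287, 0.103]
tool_rot: [-0.0, 0.98, 0.2, -0.001]
contact_force: [-0.5, -1.0, -0.5]
gripper_width: 0.467
grasp_force: 60.5
```

```bash
python3 -c "
from h import *
go(.6324,.0285,.022,23);cakes()"
```

```text
d [0.0039 0.0022 0.162 ] yaw 0.0006 now [0.6303 0.0287 0.103 ] -156.95 j6 1.1 t 28.85 gw 0.467 gf 60.489399433135986
cake px [439.1 228.5] 51 xyz [ 0.4851 -0.3247  0.03  ]
cake px [244.7 247.7] 87 xyz [0.4301 0.3482 0.03  ]
cake px [267.6 253.2] 91 xyz [0.4099 0.2689 0.03  ]
```

send_rows(
  increments=[
    {"dx":0.003,"dy":0.001,"dz":0.04,"yaw":0,"claw":1},
    {"dx":0.003,"dy":0.001,"dz":0.08,"yaw":0,"claw":1},
    {"dx":0.003,"dy":0.001,"dz":0.11,"yaw":0,"claw":1},
    {"dx":0.003,"dy":0.001,"dz":0.13,"yaw":0,"claw":1},
    {"dx":0.003,"dy":0.001,"dz":0.15,"yaw":0,"claw":1},
    {"dx":0.003,"dy":0.001,"dz":0.16,"yaw":0,"claw":1},
    {"dx":0.003,"dy":0.001,"dz":0.162,"yaw":0,"claw":1},
    {"dx":0.003,"dy":0.001,"dz":0.162,"yaw":0,"claw":1},
  ],
)

```text
time: 29.9
tool_pos: [0.6329, 0.0276, 0.0231]
tool_rot: [0.0, 0.98, 0.199, 0.0]
contact_force: [-0.1, -0.6, -0.5]
gripper_width: 0.47
grasp_force: 60.5
```

send_rows(
  increments=[
    {"dx":0,"dy":0,"dz":0,"yaw":0,"claw":-0.3},
    {"dx":0,"dy":0,"dz":0,"yaw":0,"claw":-0.3},
    {"dx":0,"dy":0,"dz":0,"yaw":0,"claw":-0.3},
    {"dx":0,"dy":0,"dz":0,"yaw":0,"claw":-0.3},
    {"dx":0,"dy":0,"dz":-0.05,"yaw":0,"claw":-0.3},
    {"dx":0,"dy":0,"dz":-0.12,"yaw":0,"claw":-0.3},
    {"dx":0,"dy":0,"dz":-0.2,"yaw":0,"claw":-0.3},
    {"dx":0,"dy":0,"dz":-0.28,"yaw":0,"claw":-0.5},
    {"dx":0,"dy":0,"dz":-0.28,"yaw":0,"claw":-0.5},
  ],
)

```text
time: 31.02
tool_pos: [0.6353, 0.0275, 0.1678]
tool_rot: [0.001, 0.98, 0.199, 0.004]
contact_force: [0.0, -0.2, 0.1]
gripper_width: 0.753
grasp_force: 0.0
```

```bash
python3 -c "
from h import *
go(.433,.355,.11,-49)"
```

```text
d [-0.1174 -0.7614  0.1116] yaw 0.8377 now [0.6353 0.0275 0.1678] -157.01 j6 1.1 t 31.025 gw 0.753 gf 0.0
```

send_rows(
  increments=[
    {"dx":-0.015,"dy":-0.1,"dz":0,"yaw":-0.12,"claw":-0.5},
    {"dx":-0.03,"dy":-0.2,"dz":0,"yaw":-0.24,"claw":-0.5},
    {"dx":-0.045,"dy":-0.3,"dz":0,"yaw":-0.36,"claw":-0.5},
    {"dx":-0.06,"dy":-0.4,"dz":0,"yaw":-0.48,"claw":-0.5},
    {"dx":-0.08,"dy":-0.5,"dz":0,"yaw":-0.6,"claw":-0.5},
    {"dx":-0.08,"dy":-0.55,"dz":0,"yaw":-0.72,"claw":-0.5},
    {"dx":-0.1,"dy":-0.65,"dz":0,"yaw":-0.84,"claw":-0.5},
    {"dx":-0.117,"dy":-0.76,"dz":0,"yaw":-0.95,"claw":-0.5},
    {"dx":-0.117,"dy":-0.76,"dz":0,"yaw":-0.95,"claw":-0.5},
    {"dx":-0.117,"dy":-0.76,"dz":0,"yaw":-0.95,"claw":-0.5},
  ],
)

```text
time: 32.28
tool_pos: [0.4297, 0.3542, 0.1615]
tool_rot: [-0.0, 0.611, 0.791, -0.001]
contact_force: [0.5, -0.2, 0.3]
gripper_width: 0.752
grasp_force: 0.0
```

```bash
python3 -c "
from h import *
go(.433,.355,.05,-49);cakes(z=.044)"
```

```text
d [0.     0.007  0.2229] yaw -0.3069 now [0.4297 0.3542 0.1615] -75.37 j6 0.3 t 32.275 gw 0.752 gf 0.0
cake px [338.2 186. ] 200 xyz [0.6391 0.0217 0.044 ]
cake px [324.5 203.9] 135 xyz [0.5761 0.0708 0.044 ]
cake px [205.  222.2] 41 xyz [0.5191 0.4845 0.044 ]
cake px [349.  226.5] 237 xyz [ 0.4954 -0.0123  0.044 ]
cake px [439.  228.2] 51 xyz [ 0.4842 -0.3209  0.044 ]
cake px [267.5 253.3] 91 xyz [0.4087 0.2671 0.044 ]
```

send_rows(
  increments=[
    {"dx":0,"dy":0.004,"dz":0.06,"yaw":-0.1,"claw":-0.5},
    {"dx":0,"dy":0.004,"dz":0.12,"yaw":-0.2,"claw":-0.5},
    {"dx":0,"dy":0.004,"dz":0.18,"yaw":-0.307,"claw":-0.5},
    {"dx":0,"dy":0.004,"dz":0.223,"yaw":-0.307,"claw":-0.5},
    {"dx":0,"dy":0.004,"dz":0.223,"yaw":-0.307,"claw":-0.5},
  ],
)

```text
time: 32.95
tool_pos: [0.4312, 0.353, 0.0486]
tool_rot: [-0.001, 0.416, 0.91, -0.002]
contact_force: [0.3, -0.5, 0.5]
gripper_width: 0.75
grasp_force: 0.0
```

```bash
python3 -c "
from h import *
go(.433,.355,.002,-49)"
```

```text
d [0.0007 0.0058 0.0932] yaw -0.0015 now [0.4312 0.353  0.0486] -49.13 j6 -0.16 t 32.95 gw 0.75 gf 0.0
```

send_rows(
  increments=[
    {"dx":0,"dy":0.004,"dz":0.04,"yaw":0,"claw":-0.5},
    {"dx":0,"dy":0.004,"dz":0.07,"yaw":0,"claw":-0.5},
    {"dx":0,"dy":0.004,"dz":0.09,"yaw":0,"claw":-0.5},
    {"dx":0,"dy":0.004,"dz":0.092,"yaw":0,"claw":-0.5},
    {"dx":0,"dy":0.004,"dz":0.092,"yaw":0,"claw":1},
    {"dx":0,"dy":0.004,"dz":0.092,"yaw":0,"claw":1},
    {"dx":0,"dy":0.004,"dz":0.092,"yaw":0,"claw":1},
    {"dx":0,"dy":0.004,"dz":0.092,"yaw":0,"claw":1},
    {"dx":0,"dy":0.004,"dz":0.092,"yaw":0,"claw":1},
  ],
)

```text
time: 34.08
tool_pos: [0.4344, 0.357, 0.0063]
tool_rot: [0.0, 0.414, 0.91, 0.001]
contact_force: [0.4, 0.3, 6.8]
gripper_width: 0.455
grasp_force: 60.3
```

send_rows(
  increments=[
    {"dx":0,"dy":0,"dz":-0.03,"yaw":0,"claw":1},
    {"dx":0,"dy":0,"dz":-0.08,"yaw":0,"claw":1},
    {"dx":0,"dy":0,"dz":-0.14,"yaw":0,"claw":1},
    {"dx":0,"dy":0,"dz":-0.2,"yaw":0,"claw":1},
    {"dx":0,"dy":0,"dz":-0.2,"yaw":0,"claw":1},
  ],
)

```text
time: 34.7
tool_pos: [0.4355, 0.3577, 0.1088]
tool_rot: [0.002, 0.414, 0.91, 0.003]
contact_force: [0.2, -0.2, -1.1]
gripper_width: 0.461
grasp_force: 60.3
```

```bash
python3 -c "
from h import *
go(.624,-.041,.1,-37)"
```

```text
d [-0.849  -0.2391  0.0169] yaw -0.1393 now [0.4355 0.3577 0.1088] -48.98 j6 -0.16 t 34.7 gw 0.461 gf 60.319679975509644
```

send_rows(
  increments=[
    {"dx":-0.06,"dy":-0.02,"dz":0,"yaw":-0.04,"claw":1},
    {"dx":-0.13,"dy":-0.035,"dz":0,"yaw":-0.08,"claw":1},
    {"dx":-0.2,"dy":-0.055,"dz":0,"yaw":-0.12,"claw":1},
    {"dx":-0.27,"dy":-0.075,"dz":0,"yaw":-0.139,"claw":1},
    {"dx":-0.34,"dy":-0.095,"dz":0,"yaw":-0.139,"claw":1},
    {"dx":-0.41,"dy":-0.115,"dz":0,"yaw":-0.139,"claw":1},
    {"dx":-0.48,"dy":-0.135,"dz":0,"yaw":-0.139,"claw":1},
    {"dx":-0.55,"dy":-0.155,"dz":0,"yaw":-0.139,"claw":1},
    {"dx":-0.62,"dy":-0.175,"dz":0,"yaw":-0.139,"claw":1},
    {"dx":-0.69,"dy":-0.195,"dz":0,"yaw":-0.139,"claw":1},
    {"dx":-0.76,"dy":-0.215,"dz":0,"yaw":-0.139,"claw":1},
    {"dx":-0.82,"dy":-0.23,"dz":0,"yaw":-0.139,"claw":1},
    {"dx":-0.849,"dy":-0.239,"dz":0,"yaw":-0.139,"claw":1},
    {"dx":-0.849,"dy":-0.239,"dz":0,"yaw":-0.139,"claw":1},
    {"dx":-0.849,"dy":-0.239,"dz":0,"yaw":-0.139,"claw":1},
  ],
)

```text
time: 36.58
tool_pos: [0.6214, -0.0412, 0.1046]
tool_rot: [-0.001, 0.317, 0.948, 0.0]
contact_force: [-0.0, -0.5, -0.4]
gripper_width: 0.462
grasp_force: 60.3
```

```bash
python3 -c "
from h import *
go(.624,-.041,.023,-37);cakes()"
```

```text
d [-0.004   0.0035  0.1632] yaw 0.0001 now [ 0.6214 -0.0412  0.1046] -36.99 j6 -1.11 t 36.575 gw 0.462 gf 60.3345000743866
cake px [359.5 151. ] 66 xyz [ 0.7698 -0.0579  0.03  ]
cake px [335.9 186.5] 169 xyz [0.6405 0.0298 0.03  ]
cake px [363.4 194.2] 274 xyz [ 0.611  -0.0667  0.03  ]
cake px [324.3 204. ] 142 xyz [0.5783 0.0718 0.03  ]
cake px [439.  228.3] 50 xyz [ 0.4855 -0.3245  0.03  ]
cake px [267.7 253.2] 89 xyz [0.4099 0.2685 0.03  ]
```

send_rows(
  increments=[
    {"dx":-0.002,"dy":0.002,"dz":0.04,"yaw":0,"claw":1},
    {"dx":-0.002,"dy":0.002,"dz":0.08,"yaw":0,"claw":1},
    {"dx":-0.002,"dy":0.002,"dz":0.11,"yaw":0,"claw":1},
    {"dx":-0.002,"dy":0.002,"dz":0.13,"yaw":0,"claw":1},
    {"dx":-0.002,"dy":0.002,"dz":0.15,"yaw":0,"claw":1},
    {"dx":-0.002,"dy":0.002,"dz":0.16,"yaw":0,"claw":1},
    {"dx":-0.002,"dy":0.002,"dz":0.163,"yaw":0,"claw":1},
    {"dx":-0.002,"dy":0.002,"dz":0.163,"yaw":0,"claw":1},
  ],
)

```text
time: 37.62
tool_pos: [0.6238, -0.0421, 0.024]
tool_rot: [0.0, 0.318, 0.948, 0.0]
contact_force: [0.1, 1.6, 0.9]
gripper_width: 0.457
grasp_force: 60.3
```

send_rows(
  increments=[
    {"dx":0,"dy":0,"dz":0,"yaw":0,"claw":-0.3},
    {"dx":0,"dy":0,"dz":0,"yaw":0,"claw":-0.3},
    {"dx":0,"dy":0,"dz":0,"yaw":0,"claw":-0.3},
    {"dx":0,"dy":0,"dz":0,"yaw":0,"claw":-0.3},
    {"dx":0,"dy":0,"dz":-0.05,"yaw":0,"claw":-0.3},
    {"dx":0,"dy":0,"dz":-0.12,"yaw":0,"claw":-0.3},
    {"dx":0,"dy":0,"dz":-0.2,"yaw":0,"claw":-0.3},
    {"dx":0,"dy":0,"dz":-0.28,"yaw":0,"claw":-0.5},
    {"dx":0,"dy":0,"dz":-0.28,"yaw":0,"claw":-0.5},
  ],
)

```text
time: 38.75
tool_pos: [0.6263, -0.0425, 0.1688]
tool_rot: [0.004, 0.318, 0.948, 0.001]
contact_force: [0.5, -0.8, -0.9]
gripper_width: 0.751
grasp_force: 0.0
```

```bash
python3 -c "
from h import *
go(.412,.2735,.12,28);cakes()"
```

```text
d [0.7235 0.246  0.0928] yaw -0.7566 now [ 0.6263 -0.0425  0.1688] -37.03 j6 -1.11 t 38.75 gw 0.751 gf 0.0
cake px [324.5 204. ] 138 xyz [0.5783 0.0708 0.03  ]
cake px [439.2 228.4] 52 xyz [ 0.4853 -0.3252  0.03  ]
cake px [267.4 253.3] 96 xyz [0.4096 0.2696 0.03  ]
```

send_rows(
  increments=[
    {"dx":0.1,"dy":0.034,"dz":0,"yaw":-0.12,"claw":-0.5},
    {"dx":0.2,"dy":0.068,"dz":0,"yaw":-0.24,"claw":-0.5},
    {"dx":0.3,"dy":0.1,"dz":0,"yaw":-0.36,"claw":-0.5},
    {"dx":0.4,"dy":0.136,"dz":0,"yaw":-0.48,"claw":-0.5},
    {"dx":0.5,"dy":0.17,"dz":0,"yaw":-0.6,"claw":-0.5},
    {"dx":0.6,"dy":0.2,"dz":0,"yaw":-0.72,"claw":-0.5},
    {"dx":0.7,"dy":0.24,"dz":0,"yaw":-0.757,"claw":-0.5},
    {"dx":0.724,"dy":0.246,"dz":0.0,"yaw":-0.757,"claw":-0.5},
    {"dx":0.724,"dy":0.246,"dz":0.1,"yaw":-0.757,"claw":-0.5},
    {"dx":0.724,"dy":0.246,"dz":0.2,"yaw":-0.757,"claw":-0.5},
    {"dx":0.724,"dy":0.246,"dz":0.23,"yaw":-0.757,"claw":-0.5},
    {"dx":0.724,"dy":0.246,"dz":0.23,"yaw":-0.757,"claw":-0.5},
  ],
)

```text
time: 40.3
tool_pos: [0.408, 0.2734, 0.0475]
tool_rot: [-0.001, -0.242, 0.97, -0.0]
contact_force: [-0.1, -0.1, 0.9]
gripper_width: 0.75
grasp_force: 0.0
```

```bash
python3 -c "
from h import *
go(.412,.2735,.002,28);cakes()"
```

```text
d [-0.0074 -0.0035  0.0911] yaw -0.0003 now [0.408  0.2734 0.0475] 27.98 j6 -1.62 t 40.3 gw 0.75 gf 0.0
cake px [324.2 203.8] 142 xyz [0.5788 0.072  0.03  ]
cake px [349.2 226.7] 230 xyz [ 0.4967 -0.0136  0.03  ]
cake px [439.1 228.3] 50 xyz [ 0.4856 -0.3246  0.03  ]
```

send_rows(
  increments=[
    {"dx":-0.006,"dy":-0.003,"dz":0.03,"yaw":0,"claw":-0.5},
    {"dx":-0.006,"dy":-0.003,"dz":0.07,"yaw":0,"claw":-0.5},
    {"dx":-0.006,"dy":-0.003,"dz":0.09,"yaw":0,"claw":-0.5},
    {"dx":-0.006,"dy":-0.003,"dz":0.092,"yaw":0,"claw":-0.5},
    {"dx":-0.006,"dy":-0.003,"dz":0.092,"yaw":0,"claw":1},
    {"dx":-0.006,"dy":-0.003,"dz":0.092,"yaw":0,"claw":1},
    {"dx":-0.006,"dy":-0.003,"dz":0.092,"yaw":0,"claw":1},
    {"dx":-0.006,"dy":-0.003,"dz":0.092,"yaw":0,"claw":1},
    {"dx":-0.006,"dy":-0.003,"dz":0.092,"yaw":0,"claw":1},
  ],
)

```text
time: 41.48
tool_pos: [0.413, 0.2748, 0.0041]
tool_rot: [0.001, -0.242, 0.97, 0.0]
contact_force: [-0.5, -0.1, 6.9]
gripper_width: 0.472
grasp_force: 60.1
```

send_rows(
  increments=[
    {"dx":0,"dy":0,"dz":-0.03,"yaw":0,"claw":1},
    {"dx":0,"dy":0,"dz":-0.08,"yaw":0,"claw":1},
    {"dx":0,"dy":0,"dz":-0.14,"yaw":0,"claw":1},
    {"dx":0,"dy":0,"dz":-0.2,"yaw":0,"claw":1},
    {"dx":0,"dy":0,"dz":-0.2,"yaw":0,"claw":1},
  ],
)

```text
time: 42.1
tool_pos: [0.414, 0.2752, 0.1061]
tool_rot: [0.003, -0.242, 0.97, 0.001]
contact_force: [-0.2, 0.2, -0.8]
gripper_width: 0.469
grasp_force: 60.5
```

```bash
python3 -c "
from h import *
go(.512,.043,.1,-37)"
```

```text
d [ 0.0453 -0.5021  0.0121] yaw 0.7567 now [0.414  0.2752 0.1061] 28.03 j6 -1.62 t 42.1 gw 0.469 gf 60.45816421508789
```

send_rows(
  increments=[
    {"dx":0.005,"dy":-0.05,"dz":0,"yaw":0.1,"claw":1},
    {"dx":0.01,"dy":-0.11,"dz":0,"yaw":0.2,"claw":1},
    {"dx":0.015,"dy":-0.18,"dz":0,"yaw":0.3,"claw":1},
    {"dx":0.02,"dy":-0.25,"dz":0,"yaw":0.4,"claw":1},
    {"dx":0.03,"dy":-0.32,"dz":0,"yaw":0.5,"claw":1},
    {"dx":0.035,"dy":-0.38,"dz":0,"yaw":0.6,"claw":1},
    {"dx":0.04,"dy":-0.45,"dz":0,"yaw":0.7,"claw":1},
    {"dx":0.045,"dy":-0.5,"dz":0,"yaw":0.757,"claw":1},
    {"dx":0.045,"dy":-0.502,"dz":0,"yaw":0.757,"claw":1},
    {"dx":0.045,"dy":-0.502,"dz":0,"yaw":0.757,"claw":1},
    {"dx":0.045,"dy":-0.502,"dz":0,"yaw":0.757,"claw":1},
  ],
)

```text
time: 43.48
tool_pos: [0.5094, 0.043, 0.1021]
tool_rot: [-0.0, 0.317, 0.949, -0.0]
contact_force: [0.0, 1.4, 0.3]
gripper_width: 0.472
grasp_force: 60.5
```

```bash
python3 -c "
from h import *
go(.512,.043,.022,-37)"
```

```text
d [-0.0043  0.0032  0.1603] yaw 0.0008 now [0.5094 0.043  0.1021] -36.94 j6 -0.99 t 43.475 gw 0.472 gf 60.51164388656616
```

send_rows(
  increments=[
    {"dx":-0.003,"dy":0.002,"dz":0.04,"yaw":0,"claw":1},
    {"dx":-0.003,"dy":0.002,"dz":0.08,"yaw":0,"claw":1},
    {"dx":-0.003,"dy":0.002,"dz":0.11,"yaw":0,"claw":1},
    {"dx":-0.003,"dy":0.002,"dz":0.13,"yaw":0,"claw":1},
    {"dx":-0.003,"dy":0.002,"dz":0.15,"yaw":0,"claw":1},
    {"dx":-0.003,"dy":0.002,"dz":0.16,"yaw":0,"claw":1},
    {"dx":-0.003,"dy":0.002,"dz":0.161,"yaw":0,"claw":1},
    {"dx":-0.003,"dy":0.002,"dz":0.161,"yaw":0,"claw":1},
  ],
)

```text
time: 44.48
tool_pos: [0.5122, 0.042, 0.0226]
tool_rot: [0.0, 0.318, 0.948, 0.0]
contact_force: [0.2, 0.6, 0.6]
gripper_width: 0.469
grasp_force: 60.5
```

send_rows(
  increments=[
    {"dx":0,"dy":0,"dz":0,"yaw":0,"claw":-0.3},
    {"dx":0,"dy":0,"dz":0,"yaw":0,"claw":-0.3},
    {"dx":0,"dy":0,"dz":0,"yaw":0,"claw":-0.3},
    {"dx":0,"dy":0,"dz":0,"yaw":0,"claw":-0.3},
    {"dx":0,"dy":0,"dz":-0.05,"yaw":0,"claw":-0.3},
    {"dx":0,"dy":0,"dz":-0.12,"yaw":0,"claw":-0.3},
    {"dx":0,"dy":0,"dz":-0.2,"yaw":0,"claw":-0.3},
    {"dx":0,"dy":0,"dz":-0.28,"yaw":0,"claw":-0.5},
    {"dx":0,"dy":0,"dz":-0.28,"yaw":0,"claw":-1},
  ],
)

```text
time: 45.6
tool_pos: [0.5145, 0.0419, 0.1667]
tool_rot: [0.004, 0.318, 0.948, 0.001]
contact_force: [0.1, 0.2, 0.2]
gripper_width: 0.939
grasp_force: 0.0
```

```bash
python3 -c "
from h import *
go(.485,-.32,.12,0)"
```

```text
d [-0.3881 -0.6138  0.0933] yaw -0.4308 now [0.5145 0.0419 0.1667] -37.02 j6 -0.99 t 45.6 gw 0.939 gf 0.0
```

```bash
python3 -c "
from h import *
snap('scene','sl.png');snap('top','tl.png')"
```

send_rows(
  increments=[
    {"dx":-0.06,"dy":-0.1,"dz":0,"yaw":-0.1,"claw":-1},
    {"dx":-0.12,"dy":-0.2,"dz":0,"yaw":-0.2,"claw":-1},
    {"dx":-0.18,"dy":-0.3,"dz":0,"yaw":-0.3,"claw":-1},
    {"dx":-0.25,"dy":-0.4,"dz":0,"yaw":-0.43,"claw":-1},
    {"dx":-0.31,"dy":-0.5,"dz":0,"yaw":-0.43,"claw":-1},
    {"dx":-0.388,"dy":-0.614,"dz":0,"yaw":-0.43,"claw":-1},
    {"dx":-0.388,"dy":-0.614,"dz":0,"yaw":-0.43,"claw":-1},
    {"dx":-0.388,"dy":-0.614,"dz":0,"yaw":-0.43,"claw":-1},
  ],
)

```text
time: 46.7
tool_pos: [0.4809, -0.3194, 0.1601]
tool_rot: [-0.001, 0.001, 1.0, 0.001]
contact_force: [-0.5, 0.9, 0.3]
gripper_width: 0.999
grasp_force: 0.0
```

```bash
python3 - <<'E'
from h import *
i=snap('scene','s9.png');t=snap('top','t9.png')
sl=cv2.imread('pics/sl.png')[:,:,::-1];tl=cv2.imread('pics/tl.png')[:,:,::-1]
R=lambda im,y,x,h,w,f:cv2.resize(im[y:y+h,x:x+w],None,fx=f,fy=f,interpolation=cv2.INTER_CUBIC)
c=np.zeros((600,800,3),np.uint8)
a=R(i,155,278,75,90,4);c[:300,:360]=a
a=R(t,170,310,75,75,4);c[:300,360:660]=a
a=R(sl,105,250,75,100,4);c[300:600,:400]=a
a=R(tl,190,395,75,85,4);c[300:600,400:740]=a
cv2.imwrite('pics/c9.png',c[:,:,::-1]); cakes(t,.044)
E
```

```text
cake px [324.4 204. ] 142 xyz [0.5756 0.0712 0.044 ]
```

View pics/c9.png

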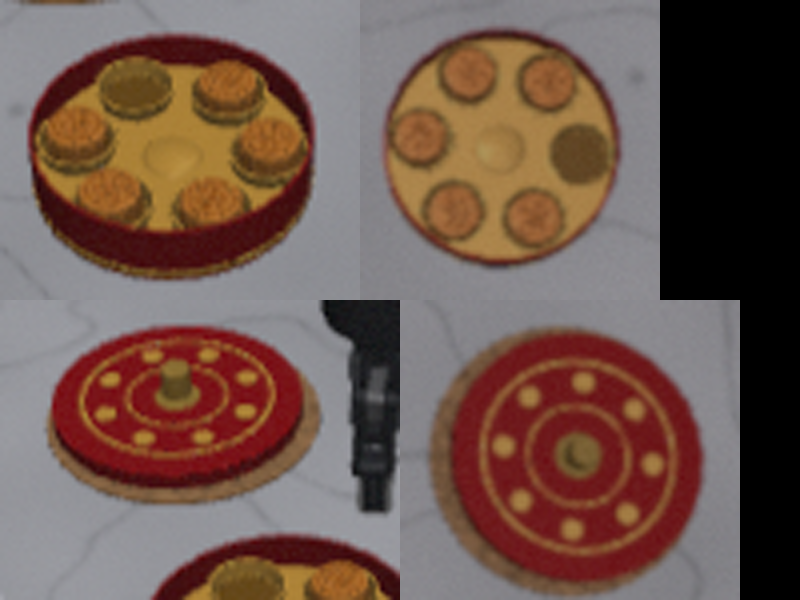

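All five cakes sit flat in the tin with one pocket empty. The lid on the mat shows its ring centre at (578,456) top and its knob top at (176,366) scene.

```bash
python3 - <<'E'
from h import *
np.set_printoptions(precision=4,suppress=True)
T=lambda u,v:('top',395+(u-400+.5)/4-.5,190+(v-300+.5)/4-.5)
S=lambda u,v:('scene',250+(u+.5)/4-.5,105+(v-300+.5)/4-.5)
print('ring top',atz(*T(578,456),.020),'disc',atz(*T(577,456),.02),'ring scene',atz(*S(178,399.5),.02))
print('knob',tri(T(581,452),S(176,366)),atz(*T(581,452),.05),atz(*S(176,366),.05))
T2=lambda u,v:('top',310+(u-360+.5)/4-.5,170+(v+.5)/4-.5); S2=lambda u,v:('scene',278+(u+.5)/4-.5,155+(v+.5)/4-.5)
print('tin rim top',atz(*T2(502,148),.05),'scene',atz(*S2(172,135),.05))
go(.485,-.32,.022,0)
E
```

```text
ring top [ 0.4857 -0.3273  0.02  ] disc [ 0.4857 -0.3264  0.02  ] ring scene [ 0.4892 -0.3159  0.02  ]
knob [ 0.4855 -0.3224  0.0494] [ 0.4855 -0.3224  0.05  ] [ 0.4857 -0.3216  0.05  ]
tin rim top [ 0.5641 -0.0005  0.05  ] scene [0.5724 0.0119 0.05  ]
d [-0.0074 -0.0038  0.2777] yaw -0.0001 now [ 0.4815 -0.3183  0.1609] -0.01 j6 -2.28 t 46.8 gw 1.0 gf 0.0
```

send_rows(
  increments=[
    {"dx":-0.005,"dy":-0.004,"dz":0.06,"yaw":0,"claw":-1},
    {"dx":-0.005,"dy":-0.004,"dz":0.12,"yaw":0,"claw":-1},
    {"dx":-0.005,"dy":-0.004,"dz":0.16,"yaw":0,"claw":-1},
    {"dx":-0.005,"dy":-0.004,"dz":0.2,"yaw":0,"claw":-1},
    {"dx":-0.005,"dy":-0.004,"dz":0.2,"yaw":0,"claw":-1},
  ],
)

```text
time: 47.42
tool_pos: [0.4834, -0.3206, 0.0602]
tool_rot: [-0.001, 0.0, 1.0, 0.001]
contact_force: [0.6, 0.2, -0.4]
gripper_width: 0.999
grasp_force: 0.0
```

```bash
python3 - <<'E'
from h import *
go(.4855,-.322,.018,0)
E
```

```text
d [-0.0045 -0.003   0.0844] yaw -0.0005 now [ 0.4834 -0.3206  0.0602] -0.04 j6 -2.28 t 47.425 gw 0.999 gf 0.0
```

send_rows(
  increments=[
    {"dx":-0.003,"dy":-0.002,"dz":0.03,"yaw":0,"claw":-1},
    {"dx":-0.003,"dy":-0.002,"dz":0.06,"yaw":0,"claw":-1},
    {"dx":-0.003,"dy":-0.002,"dz":0.076,"yaw":0,"claw":-1},
    {"dx":-0.003,"dy":-0.002,"dz":0.084,"yaw":0,"claw":-1},
    {"dx":-0.003,"dy":-0.002,"dz":0.084,"yaw":0,"claw":-1},
    {"dx":-0.003,"dy":-0.002,"dz":0.084,"yaw":0,"claw":-1},
  ],
)

```text
time: 48.18
tool_pos: [0.4861, -0.3232, 0.0206]
tool_rot: [0.0, 0.001, 1.0, -0.0]
contact_force: [-0.7, -0.4, -0.2]
gripper_width: 1.003
grasp_force: 0.0
```

send_rows(
  increments=[
    {"dx":0,"dy":0,"dz":0,"yaw":0,"claw":1},
    {"dx":0,"dy":0,"dz":0,"yaw":0,"claw":1},
    {"dx":0,"dy":0,"dz":0,"yaw":0,"claw":1},
    {"dx":0,"dy":0,"dz":0,"yaw":0,"claw":1},
    {"dx":0,"dy":0,"dz":0,"yaw":0,"claw":1},
    {"dx":0,"dy":0,"dz":0,"yaw":0,"claw":1},
    {"dx":0,"dy":0,"dz":0,"yaw":0,"claw":1},
    {"dx":0,"dy":0,"dz":0,"yaw":0,"claw":1},
  ],
)

```text
time: 49.18
tool_pos: [0.4861, -0.3232, 0.0207]
tool_rot: [0.0, 0.001, 1.0, -0.0]
contact_force: [-1.6, -1.4, 5.0]
gripper_width: 0.272
grasp_force: 58.8
```

send_rows(
  increments=[
    {"dx":0,"dy":0,"dz":-0.02,"yaw":0,"claw":1},
    {"dx":0,"dy":0,"dz":-0.06,"yaw":0,"claw":1},
    {"dx":0,"dy":0,"dz":-0.1,"yaw":0,"claw":1},
    {"dx":0,"dy":0,"dz":-0.14,"yaw":0,"claw":1},
    {"dx":0,"dy":0,"dz":-0.18,"yaw":0,"claw":1},
    {"dx":-0.01,"dy":0.03,"dz":-0.19,"yaw":0,"claw":1},
    {"dx":-0.03,"dy":0.08,"dz":-0.19,"yaw":0,"claw":1},
    {"dx":-0.04,"dy":0.14,"dz":-0.19,"yaw":0,"claw":1},
    {"dx":-0.06,"dy":0.2,"dz":-0.19,"yaw":0,"claw":1},
    {"dx":-0.08,"dy":0.26,"dz":-0.19,"yaw":0,"claw":1},
    {"dx":-0.09,"dy":0.32,"dz":-0.19,"yaw":0,"claw":1},
    {"dx":-0.11,"dy":0.38,"dz":-0.19,"yaw":0,"claw":1},
    {"dx":-0.12,"dy":0.44,"dz":-0.19,"yaw":0,"claw":1},
    {"dx":-0.14,"dy":0.5,"dz":-0.19,"yaw":0,"claw":1},
    {"dx":-0.15,"dy":0.56,"dz":-0.19,"yaw":0,"claw":1},
    {"dx":-0.16,"dy":0.61,"dz":-0.19,"yaw":0,"claw":1},
    {"dx":-0.162,"dy":0.647,"dz":-0.19,"yaw":0,"claw":1},
    {"dx":-0.162,"dy":0.647,"dz":-0.19,"yaw":0,"claw":1},
    {"dx":-0.162,"dy":0.647,"dz":-0.19,"yaw":0,"claw":1},
  ],
)

```text
time: 51.55
tool_pos: [0.5669, 0.0003, 0.1149]
tool_rot: [-0.0, 0.001, 1.0, -0.0]
contact_force: [-0.3, -0.1, -2.2]
gripper_width: 0.269
grasp_force: 59.1
```

```bash
python3 - <<'E'
from h import *
go(.567,.0005,.07,0);print(manip.state()['contact_force'])
E
```

```text
d [-0.0002  0.0005  0.0899] yaw -0.0009 now [5.669e-01 3.000e-04 1.149e-01] -0.08 j6 -1.7 t 51.55 gw 0.269 gf 59.08706724643707
[-0.26603678 -0.0582113  -2.16223597]
```

Now I lower slowly. The skirt edge reaches the rim at TCP z of about 0.067, and home is about 0.053.

send_rows(
  increments=[
    {"dx":0,"dy":0,"dz":0.03,"yaw":0,"claw":1},
    {"dx":0,"dy":0,"dz":0.06,"yaw":0,"claw":1},
    {"dx":0,"dy":0,"dz":0.08,"yaw":0,"claw":1},
    {"dx":0,"dy":0,"dz":0.09,"yaw":0,"claw":1},
    {"dx":0,"dy":0,"dz":0.097,"yaw":0,"claw":1},
    {"dx":0,"dy":0,"dz":0.104,"yaw":0,"claw":1},
    {"dx":0,"dy":0,"dz":0.11,"yaw":0,"claw":1},
    {"dx":0,"dy":0,"dz":0.11,"yaw":0,"claw":1},
  ],
)

```text
time: 52.55
tool_pos: [0.5671, 0.0005, 0.06]
tool_rot: [-0.0, 0.001, 1.0, 0.0]
contact_force: [0.3, -0.8, -2.8]
gripper_width: 0.265
grasp_force: 59.1
```

send_rows(
  increments=[
    {"dx":0,"dy":0,"dz":0.005,"yaw":0,"claw":1},
    {"dx":0,"dy":0,"dz":0.01,"yaw":0,"claw":1},
    {"dx":0,"dy":0,"dz":0.015,"yaw":0,"claw":1},
    {"dx":0,"dy":0,"dz":0.017,"yaw":0,"claw":1},
    {"dx":0,"dy":0,"dz":0.017,"yaw":0,"claw":1},
  ],
)

```text
time: 53.18
tool_pos: [0.5673, 0.0005, 0.0527]
tool_rot: [-0.0, 0.001, 1.0, 0.0]
contact_force: [-4.8, 0.6, 4.7]
gripper_width: 0.269
grasp_force: 59.9
```

send_rows(
  increments=[
    {"dx":0,"dy":0,"dz":0,"yaw":0,"claw":-1},
    {"dx":0,"dy":0,"dz":0,"yaw":0,"claw":-1},
    {"dx":0,"dy":0,"dz":0,"yaw":0,"claw":-1},
    {"dx":0,"dy":0,"dz":0,"yaw":0,"claw":-1},
    {"dx":0,"dy":0,"dz":0,"yaw":0,"claw":-1},
    {"dx":0,"dy":0,"dz":0,"yaw":0,"claw":-1},
    {"dx":0,"dy":0,"dz":-0.1,"yaw":0,"claw":-1},
    {"dx":0,"dy":0,"dz":-0.2,"yaw":0,"claw":-1},
    {"dx":0,"dy":-0.1,"dz":-0.3,"yaw":0,"claw":-1},
    {"dx":0.1,"dy":-0.22,"dz":-0.3,"yaw":0,"claw":-1},
    {"dx":0.15,"dy":-0.34,"dz":-0.3,"yaw":0,"claw":-1},
    {"dx":0.2,"dy":-0.46,"dz":-0.3,"yaw":0,"claw":-1},
    {"dx":0.2,"dy":-0.56,"dz":-0.3,"yaw":0,"claw":-1},
    {"dx":0.2,"dy":-0.6,"dz":-0.3,"yaw":0,"claw":-1},
    {"dx":0.2,"dy":-0.6,"dz":-0.3,"yaw":0,"claw":-1},
  ],
)

```text
time: 55.05
tool_pos: [0.4662, -0.3012, 0.2015]
tool_rot: [-0.0, 0.002, 1.0, 0.0]
contact_force: [0.1, 0.6, -0.3]
gripper_width: 0.999
grasp_force: 0.0
```

```bash
python3 - <<'E'
from h import *
i=snap('scene','sf.png');t=snap('top','tf.png')
# compare with the start pictures: lid/tin region and bystanders
for n,a,f in(('scene',i,'scene0'),('top',t,'top0')):
    b=cv2.imread('pics/'+f+'.png')[:,:,::-1]
    def red(im):
        h=cv2.cvtColor(np.ascontiguousarray(im),cv2.COLOR_RGB2HSV); m=((h[...,0]<9)|(h[...,0]>170))&(h[...,1]>130)&(h[...,2]>60)
        m[:, :270]=0;m[:,400:]=0;m[:150]=0;m[245:]=0; c=max(cv2.findContours(m.astype(np.uint8),0,1)[0],key=cv2.contourArea); return cv2.fitEllipse(cv2.convexHull(c))
    print(n,'start',np.round(np.hstack([np.ravel(x) for x in red(b)]),1),'now',np.round(np.hstack([np.ravel(x) for x in red(a)]),1))
    d=np.abs(a.astype(int)-b).max(2)>45
    R={'scene':{'pot':(135,200,190,250),'mugs':(205,275,175,280),'tiffin':(270,380,385,480)},'top':{'pot':(125,175,390,450),'mugs':(120,165,300,372),'tiffin':(155,215,160,222)}}[n]
    print({k:int(d[y0:y1,x0:x1].sum()) for k,(y0,y1,x0,x1) in R.items()})
s=manip.state();print(s['tool_pos'],s['contact_force'],s['time'])
E
```

```text
scene start [320.4 191.5  60.5  75.7  88. ] now [320.4 191.3  61.   75.6  88.4]
{'pot': 0, 'mugs': 0, 'tiffin': 36}
top start [344.9 205.9  61.   61.7  96.8] now [345.3 206.   61.1  61.8  99.7]
{'pot': 0, 'mugs': 0, 'tiffin': 0}
[ 0.46670575 -0.29906194  0.20138381] [-0.42470033  0.36545616  0.54535252] 55.15
```

```bash
python3 -c "
from plant import manip
print(manip.job_done())"
```

```text
the job is handed in; nothing more can be done
None
```

All four loose mooncakes are in the tin with the packed one, the lid is back fully down, the teapot, mugs and tiffin look unmoved, and the job is handed in at about 55 s (no verdict came back); the lid did slip from the first grip and land askew on the tin, and I re-gripped it before setting it on the mat.

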